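# Load a step drill into the bench collet

## Task

Take the brass-coloured step drill out of the blue rack and set it shank-down, gently and fully home, into the collet of the bench stand. Then turn the steel collet nut clockwise (seen from above) until the collet grips the shank firmly, without overtightening it. Leave the other bits and the jar as they are.

Things in the scene. Friction and masses are not known exactly. Their poses are not given: they have to be found in the camera images.
- step_bit_mid (a point): Brass-coloured step drill, 73 mm tall, 50 to 100 g, standing shank-down in one hole of the rack (which one varies). Point on its axis half-way up, 36 mm above the foot of its shank; z along its axis, towards the cutting tip. Steel shank 10 mm diameter, 49 mm long, with a round (hemispherical) foot, brass head above.
- step_bit_head (a point): Centre of the grip part of the drill's head, 56.5 mm above its foot: a brass cylinder of 20 mm diameter, 15 mm tall (this point +-7.5 mm). Above it three round steps of 16, 12 and 8 mm diameter, 3 mm tall each.
- step_bit: The same step drill as a whole; origin at the centre of the foot of its shank, z towards the cutting tip.
- step_bit_foot (a point): Centre of the foot (lower end) of the step drill's shank.
- rack: Blue plastic block, 50 x 170 x 35 mm tall, fixed; origin at the centre of its underside, long side along its y. Three 12 x 12 mm square holes, 27 mm deep, at y = -60, 0 and +60 mm on its middle line; the bits stand loosely in them, may lean a little, and their heads begin 22 mm above the block's top.
- nut: Steel hexagonal collet nut, 36 mm across flats, 26 mm tall, on a round bench stand. Origin on its axis at its underside, 62 mm above the table; z up, x square to one of the six flats. It only turns about its axis, half a turn at most, and stays where left. Below it a 38 mm column and a foot disc of 110 mm diameter, 15 mm high. The seated drill's head stands 5 to 29 mm above the nut's top.
- nut_mid (a point): Centre of the nut, 13 mm above its underside, same axes. Clockwise from above closes three jaws inside on the shank, after 0.6 to 1.6 rad of turning (unknown start; may need two grasps). Until then a steady drag of 0.11 N m; then the moment rises by 0.03 N m per 0.1 rad. Firm once 0.08 to 0.14 N m above the drag; overtightened at 0.18 above.
- mouth (a point): Centre of the mouth of the collet: on the nut's axis at its top face, 26 mm above its underside. The bore is 12.4 mm wide; its floor, a sprung stop, lies 44 mm below the mouth. Fully home, the shank's foot rests on that stop and 5 mm of shank shows above the nut.
- depth_stop (a joint): How far the sprung stop at the bottom of the bore is pressed down, m: 0 unloaded, 4 mm travel, 8 N per mm. A light touch (up to 10 N) shows that the drill is home; more than 24 N is rough.
- countersink: Dark steel countersink with a conical head of 20 mm diameter, on the same shank, in another hole of the rack; origin at the foot of its shank. Leave it.
- nut_driver: Nut driver bit with a red cylindrical head of 18 mm diameter, on the same shank, in another hole of the rack; origin at the foot of its shank. Leave it.
- jar: Small clear jar with a white cap, 44 mm diameter, 60 mm tall, standing beyond the work; origin at the centre of its underside. Leave it.

How it is judged:
By the outcome, as a careful person would: the job done as asked, in the order asked, and still so for the second after the job is handed in, with the robot touching nothing.
It also fails if it takes over 72 s, if anything falls off the work surface, if the arm or the gripper's body presses on something with over 40 N, if the wrist force passes 120 N, or if a joint passes its speed limit or range.

## Robot

A 7-joint arm with a two-finger parallel gripper is mounted at the origin on the work surface. World frame = base frame: x ahead of the robot, y to its left, z up, the work surface at z = 0. Lengths are in m, angles in rad, forces in N, time in s.
With the tool pointing down it reaches from about 0.4 to 0.875 m from the base axis. Payload 19.3 kg.
Tool frame: the origin (TCP) lies on the centre line of the jaws, within the pads' length; the fingertips stand 14 mm ahead of it and the grasp point (between the pads) lies 5 mm behind it (finger_overhang is the distance from the TCP to the fingertips, in m); z points along the fingers, y is the direction in which the jaws open and shut (so a half turn about z gives the same grasp; the last joint's range is limited). The gripper opens to 85 mm and grips with 20 to 120 N. Pads are 22 mm wide; open, the fingers measure 114 mm over their backs; the gripper's body (76 mm by 85 mm) begins 54 mm behind the grasp point. The pads swing forward as they close: fully open they stand 13 mm farther back than shut.
Start: joints at [-0.07, 0.521, -0.036, 1.599, 0.021, 1.021, -0.113], TCP at [0.625, -0, 0.221] pointing down, gripper open.
Joint ranges: [-2.91, 2.91], [-0.3, 2.13], [-1.5, 1.42], [0.17, 2.43], [-1.26, 4.41], [0.16, 1.93], [-2.52, 2.52]. Speed limits (rad/s): [1.89, 1.89, 2.39, 2.39, 3.01, 3.01, 3.01].

## Interface

Orientations are given as a unit quaternion [w, x, y, z].
In Python, from plant import read_state, capture, camera_model, finish_job, boxes_of, silhouettes, finger_overhang gives the robot as it stands.
- The arm moves only by the tool play_rows, never from a script. Its arguments are lists of equal length, an entry for each row: "translation": the shift along the tool's x, y, z in units of 400 mm (1.0 is 400 mm), a list of three; "delta_rot": the turn, a rotation vector about the tool's x, y, z in units of 45 degrees (1.0 is 45 degrees), a list of three. In form: {"translation": [[tx, ty, tz], ...], "delta_rot": [[ax, ay, az], ...]}. A call has 1 to 8 rows; each row is the pose to reach, as a shift and turn from the pose measured when the call began, along the tool's axes at that moment; what a row does not reach only later rows make up. A row lasts 1/12 s, in which the tool goes at most 41.7 mm and 7.16 degrees, less where a joint would pass 70% of its speed; a pose out of reach is approached as far as the arm can. A call with a number of a shift or a turn outside -1 to 1 is refused whole. A call with a gripper value outside its range is refused whole. "grip" is the closure, from -1 (fully open) to 1 (shut), so that 0 is half open, set as the call begins (left out, the last holds). The fingers move at their own pace and stop on an object; "squeeze" is the grip in N (left out, the last holds). Time passes only in rows, so rows that repeat a pose let the fingers close. It gives the time, the measured TCP pose, the force and the opening at its end, in the units of the state.
- read_state(): the state, without advancing time (a new reading comes with each control period).
- capture(name): name is "scene" or "side" or "wrist"; returns the picture (480x640x3 uint8, red, green, blue); there is no depth.
- camera_model(name): a dict with "vertical_fov" (degrees; the focal length in pixels is half the picture's height over the tangent of half this angle, whatever the lens; pixels are square), "cx", "cy" (the principal point, pixels), "R" (3x3) and "t" (3): a world point X has camera coordinates R X + t; the wrist camera has in their place "T_tool_cam" (4x4, takes a point from camera to tool coordinates, whose origin is the TCP and whose axes are the flange's). Camera axes: x right, y down, z forward; pixel columns grow to the right and rows downward; lengths in m; the calibration is good to about 2 mm. A picture is of the moment at which its call begins: read the wrist's pose just before it. camera_model takes no time and is no camera call.
- finish_job(): hands the job in, once; it reports no verdict.
Trained networks look in the newest picture that a camera, given by its name, has taken for a name from the list of things; names that differ only in an ending like _2 or _b are one class to them, and where a whole thing is asked for, a point or a joint stands for the part that bears it (a point fixed in the world has none). Each returns a list of dicts, best first, with "p" (0 to 1); they miss things now and then, are a little off and sometimes report something else, mostly with a low value. They report only what shows in the picture. A call takes as long as a camera call.
- boxes_of(camera, name): "rect" ([left, top, right, bottom] in pixels, round what is visible of it).
- silhouettes(camera, name): "region" (480x640 bool, what is visible of it) and "rect" ([left, top, right, bottom] in pixels, round what is visible of it).
The state is a dict: "t": time; "joint_pos": joint angles; "qd": joint speeds; "tau": joint torques, N m; "tool_pos": TCP position; "orientation": TCP orientation; "wrist_force": force on the tool from outside, world axes, zero at the start; "torque": the same for the moment, N m; "gripper_width": finger opening in m.
Only numpy, scipy, OpenCV 4.12 (cv2) and the standard library are available. Lean on these libraries where they do the work, as an engineer would, in place of code of your own. Each camera call takes 0.05 s, during which the arm holds its last target.

## Working session

There is one attempt and no reset: what is moved stays moved. The work goes in short steps, Python scripts to look and compute and a tool call to move; the robot and the scene stay as the last step left them, time stands still between calls to the robot, and variables do not carry over. Pictures are saved under pics/ and viewed, and the job is handed in when it is done.

Besides the shell and the picture viewer there is one more tool, called after "Request:" in YAML: its name, and indented under it one key for each argument. play_rows: Moves the arm, as the interface text tells. Shifts and turns lie within -1 to 1; 1 stands for 400 mm of shift or 45 degrees of turn. Its arguments: {"type":"object","properties":{"translation":{"type":"array"},"delta_rot":{"type":"array"},"grip":{"type":"number"},"squeeze":{"type":"number"}},"required":["translation","delta_rot"]}

```bash
ls; mkdir -p pics
python3 - <<'E'
from plant import *
import cv2
print(read_state(), finger_overhang)
for n in ["scene","side","wrist"]:
    im=capture(n); cv2.imwrite(f"pics/{n}0.png",im[:,:,::-1]); print(n,camera_model(n))
E
```

```text
pics
{'t': 0.0, 'joint_pos': array([-0.07022292,  0.5220169 , -0.0363212 ,  1.59996606,  0.02121031,
        1.02110036, -0.11275979]), 'qd': array([ 9.11038842e-04, -2.84617328e-04, -1.08538323e-03, -9.43577926e-05,
        1.34406293e-03, -1.34357048e-03, -6.67872608e-04]), 'tau': array([-4.24098413e-03, -9.27110124e+01,  1.97758444e+00, -3.69928443e+01,
        1.76317629e-02,  8.19846697e-03, -6.58496788e-05]), 'tool_pos': array([ 6.24670745e-01, -2.84435380e-05,  2.20339031e-01]), 'orientation': array([-3.57773419e-04,  7.07088140e-01,  7.07125206e-01, -4.21269148e-04]), 'wrist_force': array([-0.18577275,  0.62569789, -0.47101654]), 'torque': array([-0.02369099,  0.03748022, -0.02635702]), 'gripper_width': 0.08539063043211215} 0.014
scene {'vertical_fov': 57.248373458809006, 'cx': 326.1671404360174, 'cy': 234.7328923707388, 'R': array([[ 0.77253244,  0.6348936 , -0.01018576],
       [ 0.54125163, -0.66680816, -0.51226317],
       [-0.33202456,  0.39022686, -0.85876813]]), 't': array([-0.48430958, -0.23672554,  0.89342842])}
side {'vertical_fov': 47.91694625891171, 'cx': 319.9202319592663, 'cy': 240.17513450637026, 'R': array([[-0.97221254, -0.23389339, -0.00983146],
       [-0.1312121 ,  0.57922058, -0.80454143],
       [ 0.1938715 , -0.78089526, -0.59381515]]), 't': array([0.57973712, 0.09049837, 0.77638893])}
wrist {'vertical_fov': 63.55476476778482, 'cx': 320.9120576381584, 'cy': 243.6143790042266, 'T_tool_cam': array([[ 6.75039156e-04, -9.56549293e-01, -2.91569879e-01,
         7.35398863e-02],
       [ 9.99999695e-01,  7.60478223e-04, -1.79702915e-04,
        -5.69341681e-04],
       [ 3.93627240e-04, -2.91569669e-01,  9.56549514e-01,
        -1.53486942e-01],
       [ 0.00000000e+00,  0.00000000e+00,  0.00000000e+00,
         1.00000000e+00]])}
```

View pics/scene0.png

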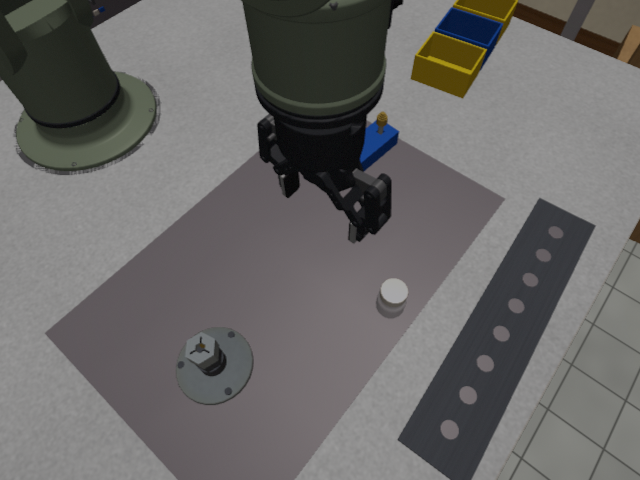

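View pics/side0.png

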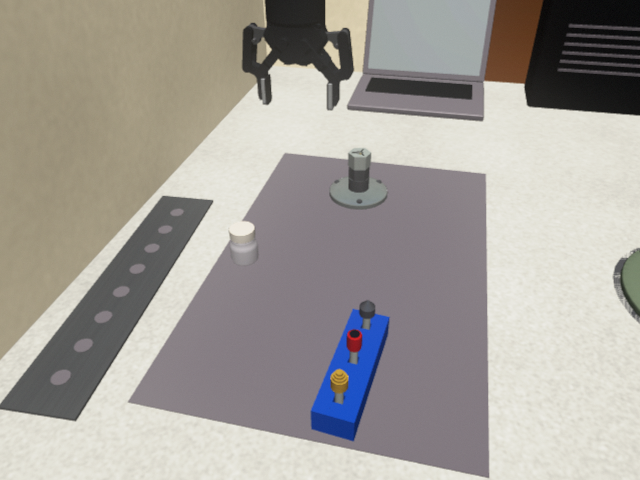

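View pics/wrist0.png

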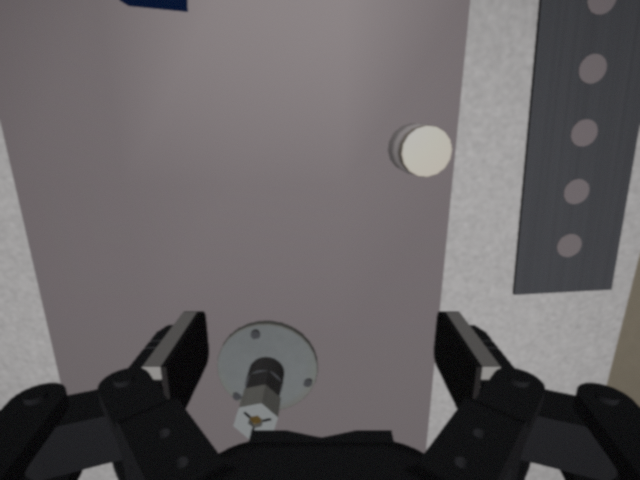

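The step drill (brass) sits at the near end of the rack (side 340,380; scene 382,120). The nut is at side (359,155) and scene (201,347). The jar is off to the side. Next I'll triangulate these.

```bash
cat > h.py <<'E'
from plant import *
import numpy as np, cv2
from scipy.spatial.transform import Rotation as Rn
def f_of(m): return 240/np.tan(np.radians(m["vertical_fov"]/2))
def pose(s=None):
    s=s or read_state(); q=s["orientation"]
    return np.array(s["tool_pos"]), Rn.from_quat([q[1],q[2],q[3],q[0]]).as_matrix()
def cam(name,s=None):
    m=camera_model(name)
    if name=="wrist":
        p,R=pose(s);T=m["T_tool_cam"]; Rc=R@T[:3,:3]; c=p+R@T[:3,3]
        return f_of(m),m["cx"],m["cy"],Rc.T,-Rc.T@c
    return f_of(m),m["cx"],m["cy"],m["R"],m["t"]
def proj(name,X,s=None):
    f,cx,cy,R,t=cam(name,s);Y=np.atleast_2d(X)@R.T+t
    return np.c_[f*Y[:,0]/Y[:,2]+cx,f*Y[:,1]/Y[:,2]+cy]
def ray(name,uv,s=None):
    f,cx,cy,R,t=cam(name,s); d=R.T@np.array([(uv[0]-cx)/f,(uv[1]-cy)/f,1.]); return -R.T@t,d/np.linalg.norm(d)
def atz(name,uv,z,s=None):
    c,d=ray(name,uv,s); return c+d*(z-c[2])/d[2]
def tri(obs):
    A=np.zeros((3,3));b=np.zeros(3)
    for c,d in obs:
        P=np.eye(3)-np.outer(d,d);A+=P;b+=P@c
    X=np.linalg.solve(A,b)
    return X,[np.linalg.norm((np.eye(3)-np.outer(d,d))@(X-c)) for c,d in obs]
E
python3 - <<'E'
from h import *
names=["step_bit","rack","nut","jar","countersink","nut_driver","step_bit_head"]
for c in ["scene","side","wrist"]:
    capture(c)
    for n in names:
        r=silhouettes(c,n)
        for k in r[:2]:
            m=k["region"]; ys,xs=np.nonzero(m)
            print(c,n,round(k["p"],2),np.round(k["rect"],1),np.round([xs.mean(),ys.mean()],1),m.sum())
            if c=="side" : np.save(f"m_{c}_{n}.npy",m) if k is r[0] else 0
print(read_state()["t"])
E
```

```text
scene step_bit 0.44 [377.4 110.7 385.4 131.4] [381.7 120.1] 112
scene rack 0.57 [362.5 124.  393.9 170.2] [377.3 143.4] 1054
scene nut 0.73 [182.4 334.4 222.8 368.8] [202.5 349.9] 867
scene jar 0.85 [375.  277.7 406.5 319.4] [391.7 297.8] 967
scene countersink 0.35 [377.2 110.5 389.4 134.8] [381.9 120.8] 194
scene step_bit_head 0.68 [377.1 115.3 387.6 129.5] [381.7 121.4] 160
scene step_bit_head 0.16 [188.3 333.6 221.3 371.3] [202.5 350.1] 856
side step_bit 0.7 [330.2 371.4 349.8 402.5] [338.3 384.6] 436
side rack 0.69 [310.8 310.5 390.4 440.6] [350.1 379.6] 4682
side nut 0.8 [348.6 148.1 370.2 170. ] [359.  158.4] 438
side jar 0.85 [233.8 224.3 259.5 265.7] [242.9 243.7] 1071
side countersink 0.83 [358.5 303.8 375.6 330.3] [366.2 313. ] 350
side nut_driver 0.67 [347.1 326.2 364.9 363.7] [353.2 344.7] 400
side step_bit_head 0.79 [329.3 369.5 345.5 405.8] [338.5 385. ] 484
wrist step_bit 0.35 [233.  387.4 282.3 437.7] [256.2 409.5] 1765
wrist rack 0.72 [119.1   0.7 187.3   9.7] [157.4   3.9] 559
wrist nut 0.8 [233.8 385.3 279.5 439.4] [256.4 409.5] 1744
wrist jar 0.97 [387.2 122.9 448.5 176.2] [418.4 148.9] 2684
wrist jar 0.7 [232.1 382.2 280.8 435.1] [256.5 409.5] 1750
wrist nut_driver 0.71 [387.9 124.3 450.4 177.9] [418.4 148.8] 2620
1.35
```

Run:
```python
from h import *
s=read_state()
print("head",tri([ray("scene",(382,121)),ray("side",(339.5,382))]), "z expect ~0.008+.0565=.0645")
print("nut top",tri([ray("scene",(201,347)),ray("side",(359.3,153)),ray("wrist",(256.5,421))]))
for c,uv in [("scene",(201,347)),("side",(359.3,153)),("wrist",(256.5,421))]: print(atz(c,uv,.088))
for c,uv in [("side",(339.5,382)),("scene",(382,121))]: print(atz(c,uv,.0645))
print("side others",atz("side",(366.5,311),.0645),atz("side",(354,341),.0645))
print("jar",atz("wrist",(426,151),.06),atz("side",(242,230),.06))
```

```text
head (array([0.49991793, 0.31247015, 0.06216522]), [np.float64(0.0014954885880254175), np.float64(0.0014954885880254357)]) z expect ~0.008+.0565=.0645
nut top (array([ 0.56636787, -0.17801419,  0.08825394]), [np.float64(0.0012333964511490464), np.float64(0.001393004671346569), np.float64(0.0016776640125935305)])
[ 0.56700257 -0.17698724  0.088     ]
[ 0.56507175 -0.17678459  0.088     ]
[ 0.56660138 -0.18038198  0.088     ]
[0.49821839 0.31359427 0.0645    ]
[0.50260554 0.31075766 0.0645    ]
side others [0.48795762 0.19748942 0.0645    ] [0.49390239 0.25084261 0.0645    ]
jar [0.70739053 0.05430804 0.06      ] [0.70461566 0.05969663 0.06      ]
```

Run:
```python
from h import *
a=cv2.imread("pics/side0.png")[300:440,290:410]; cv2.imwrite("pics/sc.png",cv2.resize(a,None,fx=5,fy=5,interpolation=2)[:600])
```

```text
(no output)
```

View pics/sc.png

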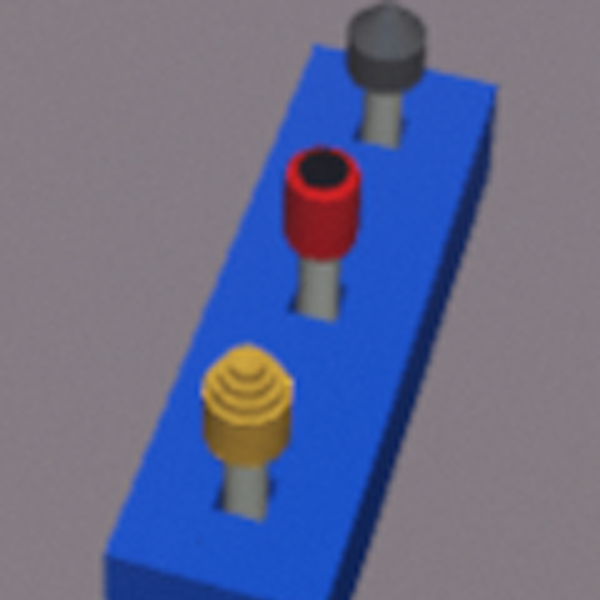

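Checks: the heads measure at about z=0.062 (expected 0.0645), hole spacing is about 60 mm, and rack yaw is about -5.4°. The nut top is at z=0.088, as given. Next I'll move above the drill for a closer look.

Request:
play_rows:
  translation:
    - [0.1, -0.04, 0.02]
    - [0.2, -0.08, 0.04]
    - [0.3, -0.12, 0.06]
    - [0.4, -0.16, 0.08]
    - [0.5, -0.2, 0.1]
    - [0.6, -0.24, 0.11]
    - [0.7, -0.28, 0.12]
    - [0.775, -0.312, 0.125]
  delta_rot:
    - [0, 0, 0.02]
    - [0, 0, 0.04]
    - [0, 0, 0.06]
    - [0, 0, 0.08]
    - [0, 0, 0.1]
    - [0, 0, 0.12]
    - [0, 0, 0.12]
    - [0, 0, 0.12]
  grip: -1

```text
t: 2.02
tool_pos: [0.501, 0.3072, 0.171]
orientation: [0.0, 0.74, 0.673, -0.0]
wrist_force: [1.9, -0.4, 1.1]
gripper_width: 0.0854
```

Request:
play_rows:
  translation:
    - [0, 0, 0]
    - [0, 0, 0]
    - [0, 0, 0]
  delta_rot:
    - [0, 0, 0]
    - [0, 0, 0]
    - [0, 0, 0]

```text
t: 2.27
tool_pos: [0.5011, 0.3069, 0.171]
orientation: [0.0, 0.74, 0.673, -0.0]
wrist_force: [0.4, -0.2, 0.5]
gripper_width: 0.0853
```

Run:
```python
from h import *
s=read_state(); im=capture("wrist"); cv2.imwrite("pics/w1.png",im[:,:,::-1]); np.save("s1.npy",s,allow_pickle=True)
print(s["t"],pose(s),s["joint_pos"],s["wrist_force"])
for n in ["step_bit","step_bit_head"]:
  for k in boxes_of("wrist",n)[:2]: print(n,k)
```

```text
2.2667 (array([0.50113595, 0.30692817, 0.17097882]), array([[ 9.39060790e-02,  9.95581055e-01,  1.04864652e-04],
       [ 9.95580957e-01, -9.39060205e-02, -4.66937005e-04],
       [-4.55026214e-04,  1.48249474e-04, -9.99999885e-01]])) [-0.60606591  0.51934464 -0.06288596  1.74877768  0.0412142   0.87494429
 -0.78115752] [ 0.35578986 -0.17298768  0.51460892]
step_bit {'rect': [298.5, 210.2, 330.7, 243.0], 'p': 0.7}
step_bit_head {'rect': [300.5, 211.5, 331.5, 246.0], 'p': 0.71}
```

View pics/w1.png

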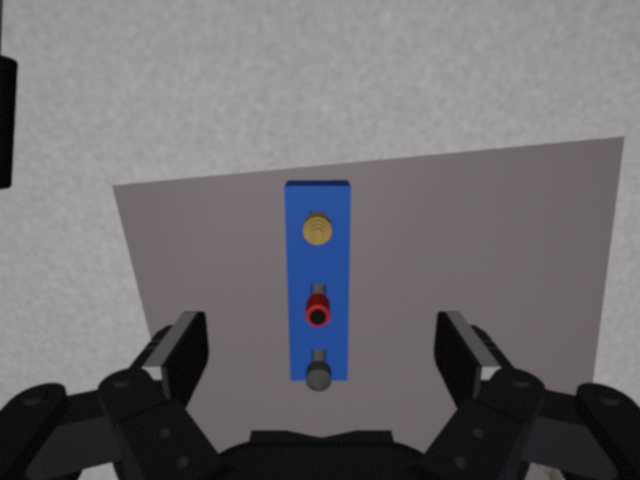

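Wrist view: the brass head is centred at about (317,229). The rack is square to the jaws, and the fingers' free space is clear. I'll zoom in for lean and centre.

Run:
```python
from h import *
s=np.load("s1.npy",allow_pickle=True).item()
a=cv2.imread("pics/w1.png")[165:285,260:380]; cv2.imwrite("pics/w1c.png",cv2.resize(a,None,fx=5,fy=5,interpolation=2))
for uv,z in [((317,229),.068),((317,230.5),.081)]: print(atz("wrist",uv,z,s))
# expected outline at vertical axis
for x,y in [(.499,.3125)]:
  print(proj("wrist",[[x,y,.008],[x,y,.035],[x,y,.057],[x,y,.072],[x,y,.081]],s))
  for c in["side","scene"]: print(c,proj(c,[[x,y,.035],[x,y,.057],[x,y,.072],[x,y,.081]]))
```

```text
[0.49848174 0.31291279 0.068     ]
[0.49884385 0.31532086 0.081     ]
[[318.38155338 210.97538231]
 [318.15238444 218.42990807]
 [317.93391295 225.53646173]
 [317.76478601 231.03791009]
 [317.65409388 234.63856105]]
side [[338.71385359 398.10004809]
 [338.93006198 385.50602559]
 [339.08300062 376.59743225]
 [339.17701469 371.12116339]]
scene [[379.40672842 131.21313246]
 [380.53980941 122.58157403]
 [381.3435217  116.45907294]
 [381.83848909 112.6885217 ]]
```

View pics/w1c.png

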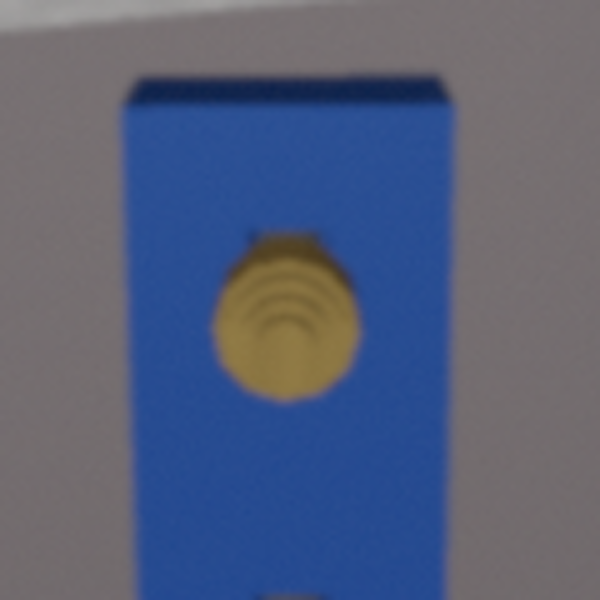

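The head-top circle centre is at (317.2,231.0) against (317.8,231.0) predicted, so the drill is at (0.4986, 0.3125) and nearly vertical. I'll grip high, with the fingertips at the head's lower edge, so they clear the nut later.

Request:
play_rows:
  translation:
    - [0.013, -0.0075, 0.05]
    - [0.013, -0.0075, 0.1]
    - [0.013, -0.0075, 0.15]
    - [0.013, -0.0075, 0.19]
    - [0.013, -0.0075, 0.22]
    - [0.013, -0.0075, 0.24]
    - [0.013, -0.0075, 0.2475]
    - [0.013, -0.0075, 0.2475]
  delta_rot:
    - [0, 0, 0]
    - [0, 0, 0]
    - [0, 0, 0]
    - [0, 0, 0]
    - [0, 0, 0]
    - [0, 0, 0]
    - [0, 0, 0]
    - [0, 0, 0]

```text
t: 3.08
tool_pos: [0.4995, 0.311, 0.072]
orientation: [0.0, 0.741, 0.672, -0.0]
wrist_force: [-0.6, 0.2, 0.1]
gripper_width: 0.0853
```

Run:
```python
from h import *
s=read_state(); im=capture("wrist"); cv2.imwrite("pics/w2.png",im[:,:,::-1]); im=capture("side"); cv2.imwrite("pics/s2.png",cv2.resize(im[300:450,240:440,::-1],None,fx=4,fy=4,interpolation=2))
print(s["t"],pose(s)[0],s["wrist_force"])
```

```text
3.0833 [0.49950915 0.31097594 0.07195496] [-0.5791621   0.16751045  0.14451705]
```

View pics/w2.png

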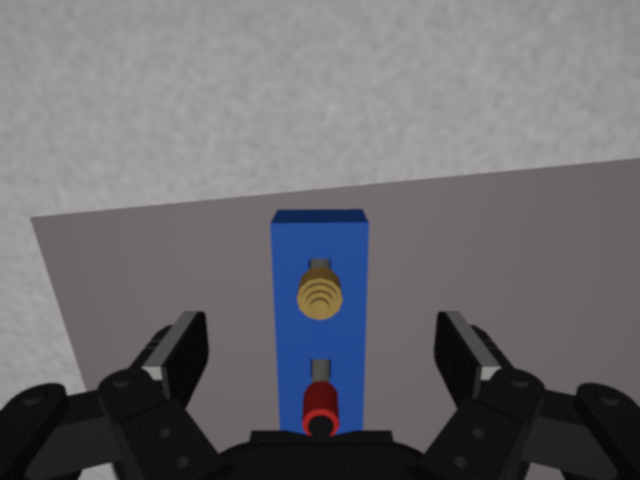

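View pics/s2.png

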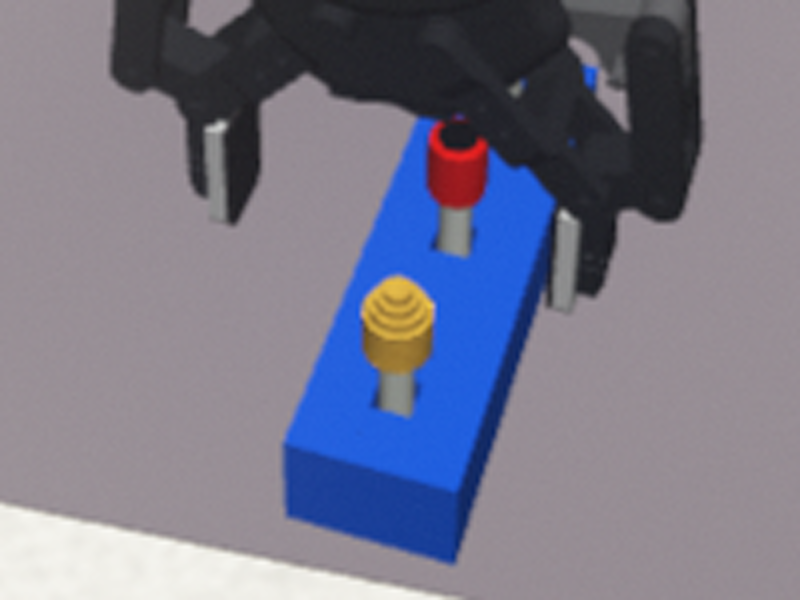

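```bash
python3 - <<'E'
from h import *
s=read_state();p,R=pose(s)
for z in [-.02,-.01,0,.014]:
  P=np.array([[x,y,z] for y in(-.0427,.0427) for x in(-.011,.011)])@R.T+p
  print(z,proj("wrist",P,s).round().tolist()," side",((proj("side",P)-[240,300])*4).round().tolist())
x,y=.4986,.3125
print(proj("wrist",[[x,y,.035],[x,y,.057],[x,y,.072],[x,y,.081]],s))
E
python3 -c "
import cv2;a=cv2.imread('pics/w2.png')[235:335,270:370];cv2.imwrite('pics/w2c.png',cv2.resize(a,None,fx=6,fy=6,interpolation=2))"
```

```text
-0.02 [[214.0, 350.0], [209.0, 299.0], [431.0, 350.0], [436.0, 299.0]]  side [[562.0, 261.0], [541.0, 324.0], [259.0, 183.0], [230.0, 242.0]]
-0.01 [[220.0, 337.0], [216.0, 288.0], [424.0, 337.0], [429.0, 288.0]]  side [[559.0, 286.0], [539.0, 349.0], [260.0, 208.0], [232.0, 267.0]]
0 [[226.0, 325.0], [222.0, 279.0], [419.0, 325.0], [422.0, 279.0]]  side [[557.0, 310.0], [537.0, 374.0], [261.0, 232.0], [233.0, 291.0]]
0.014 [[232.0, 311.0], [229.0, 267.0], [411.0, 311.0], [415.0, 267.0]]  side [[554.0, 343.0], [534.0, 407.0], [262.0, 266.0], [234.0, 324.0]]
[[319.25594895 269.34241525]
 [319.10074624 285.85627418]
 [318.97273549 299.47685687]
 [318.88492003 308.82058594]]
```

View pics/w2c.png

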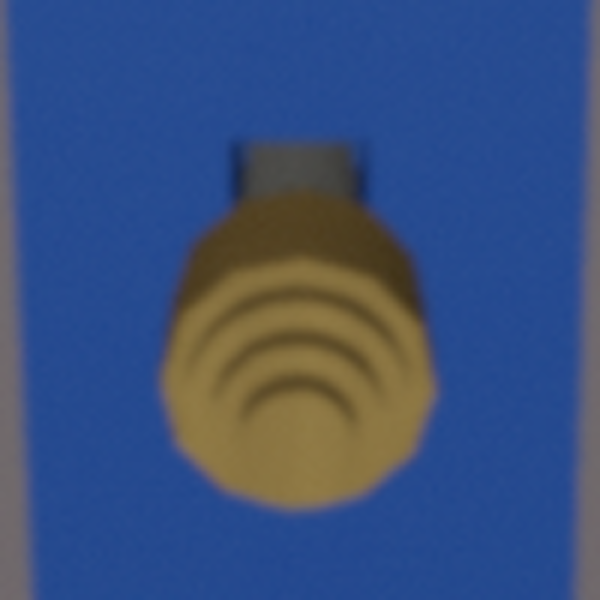

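The camera and TCP agree to within 1 mm. The open pads look farther back than I expected, so I'll close part-way and check their height.

Request:
play_rows:
  translation:
    - [0.006, -0.003, 0]
    - [0.006, -0.003, 0]
    - [0.006, -0.003, 0]
    - [0.006, -0.003, 0]
    - [0.006, -0.003, 0]
    - [0.006, -0.003, 0]
  delta_rot:
    - [0, 0, 0]
    - [0, 0, 0]
    - [0, 0, 0]
    - [0, 0, 0]
    - [0, 0, 0]
    - [0, 0, 0]
  grip: 0.35
  squeeze: 30

```text
t: 3.68
tool_pos: [0.4989, 0.3139, 0.0729]
orientation: [0.0, 0.74, 0.672, 0.001]
wrist_force: [-1.0, -0.3, 0.8]
gripper_width: 0.0278
```

Run:
```python
from h import *
s=read_state(); im=capture("wrist"); cv2.imwrite("pics/w3.png",im[:,:,::-1]); im=capture("side"); cv2.imwrite("pics/s3.png",cv2.resize(im[300:450,240:440,::-1],None,fx=4,fy=4,interpolation=2))
print(s["t"],pose(s)[0],s["wrist_force"],s["gripper_width"])
```

```text
3.6833 [0.49890226 0.3138592  0.07293436] [-1.02792781 -0.31716794  0.8272081 ] 0.027795305984350333
```

View pics/w3.png

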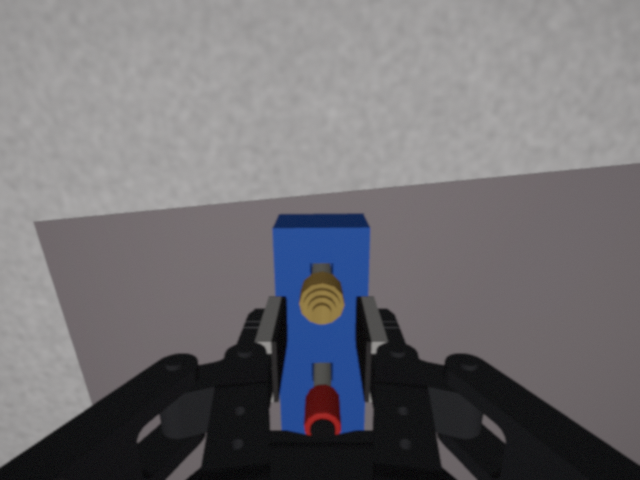

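View pics/s3.png

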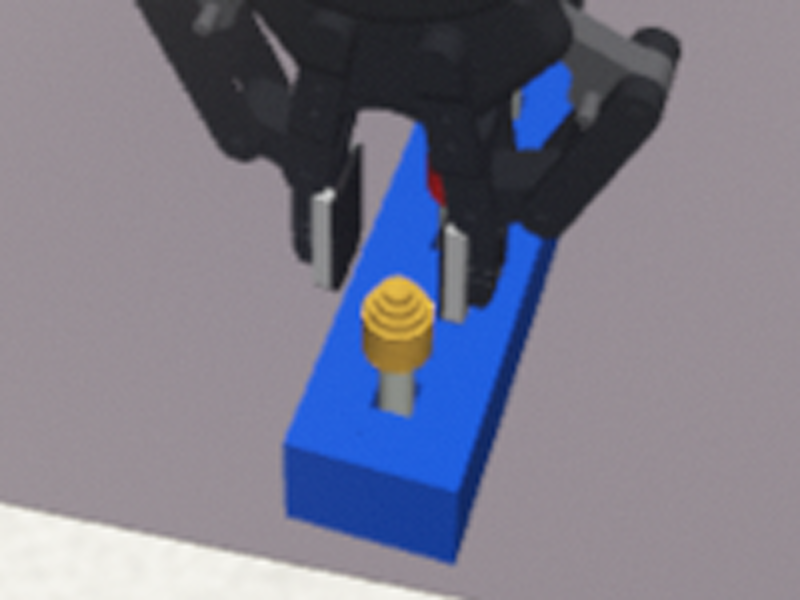

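The pads look set back from the drill, which doesn't match the TCP reading. I'll triangulate the fingertip corners from both views.

Run:
```python
import cv2
a=cv2.imread('pics/w3.png')[270:420,220:420];cv2.imwrite('pics/w3c.png',cv2.resize(a,None,fx=4,fy=4,interpolation=2))
from h import *
s=read_state();p,R=pose(s)
for z in [-.02,-.005,.014]:
  P=np.array([[x,y,z] for y in(-.0139,.0139) for x in(-.011,.011)])@R.T+p
  print(z,((proj("wrist",P,s)-[220,270])*4).round().tolist()," side",((proj("side",P)-[240,300])*4).round().tolist())
```

```text
-0.02 [[267.0, 321.0], [261.0, 116.0], [550.0, 321.0], [557.0, 116.0]]  side [[459.0, 241.0], [435.0, 303.0], [360.0, 216.0], [334.0, 277.0]]
-0.005 [[279.0, 243.0], [274.0, 54.0], [537.0, 243.0], [543.0, 54.0]]  side [[457.0, 279.0], [434.0, 341.0], [360.0, 253.0], [334.0, 314.0]]
0.014 [[291.0, 162.0], [287.0, -11.0], [524.0, 163.0], [529.0, -10.0]]  side [[455.0, 324.0], [432.0, 386.0], [360.0, 298.0], [334.0, 359.0]]
```

View pics/w3c.png

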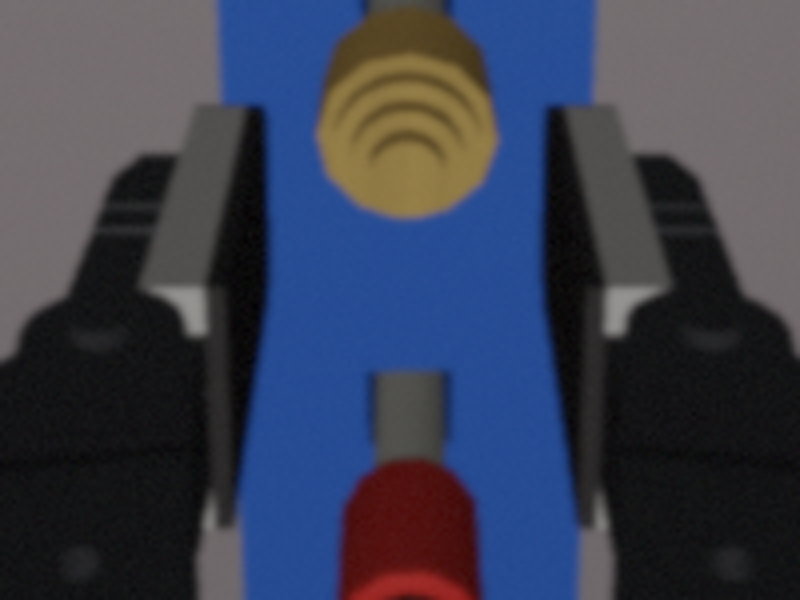

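Both views put the fingertips about 12–15 mm behind the reported TCP at this opening (world z ≈ 0.085), not 14 mm ahead of it. They are level with the drill's tip. I'll trust the images and go down in stages, checking as I go.

Request:
play_rows:
  translation:
    - [-0.003, 0, 0.01]
    - [-0.003, 0, 0.02]
    - [-0.003, 0, 0.03]
    - [-0.003, 0, 0.04]
    - [-0.003, 0, 0.045]
    - [-0.003, 0, 0.045]
  delta_rot:
    - [0, 0, 0]
    - [0, 0, 0]
    - [0, 0, 0]
    - [0, 0, 0]
    - [0, 0, 0]
    - [0, 0, 0]

```text
t: 4.28
tool_pos: [0.4984, 0.3125, 0.0542]
orientation: [0.0, 0.74, 0.672, 0.0]
wrist_force: [0.4, 0.3, -0.6]
gripper_width: 0.0279
```

```bash
cat > look.py <<'E'
import sys
from h import *
n=sys.argv[1]; s=read_state(); im=capture("wrist"); cv2.imwrite(f"pics/w{n}.png",im[:,:,::-1]); im=capture("side")
x0,y0=int(sys.argv[2]),int(sys.argv[3])
cv2.imwrite(f"pics/s{n}.png",cv2.resize(im[y0:y0+150,x0:x0+200,::-1],None,fx=4,fy=4,interpolation=2))
np.save("s.npy",s,allow_pickle=True)
print(s["t"],pose(s)[0],Rn.from_matrix(pose(s)[1]).as_quat().round(4),s["wrist_force"],s["torque"],s["gripper_width"],s["joint_pos"])
E
python3 look.py 4 240 300
```

```text
4.2833 [0.49844819 0.31253138 0.0541622 ] [7.404e-01 6.721e-01 0.000e+00 3.000e-04] [ 0.41713499  0.25037315 -0.6237088 ] [-0.02223921  0.00297924  0.012428  ] 0.027920061831996745 [-0.62095545  0.68411548 -0.0574917   1.81750953  0.06155648  0.64162761
 -0.8115186 ]
```

View pics/s4.png

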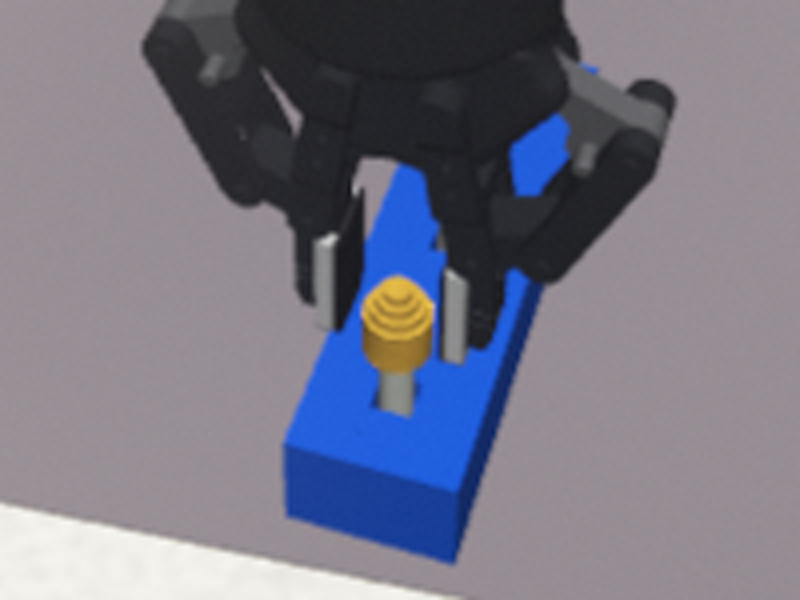

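View pics/w4.png

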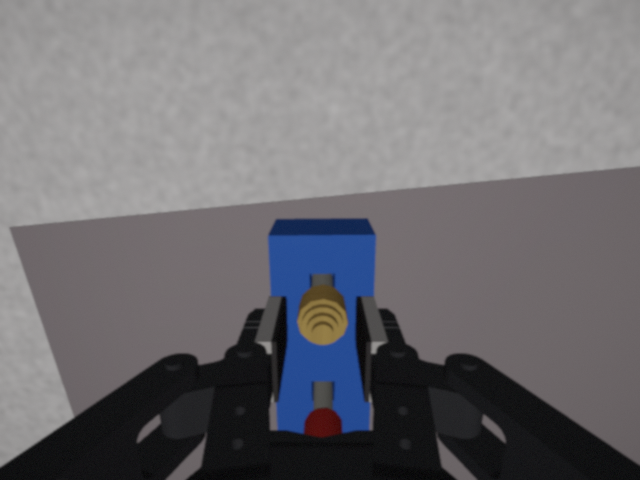

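Request:
play_rows:
  translation:
    - [0, 0, 0.008]
    - [0, 0, 0.015]
    - [0, 0, 0.02]
    - [0, 0, 0.022]
    - [0, 0, 0.022]
  delta_rot:
    - [0, 0, 0]
    - [0, 0, 0]
    - [0, 0, 0]
    - [0, 0, 0]
    - [0, 0, 0]

```text
t: 4.8
tool_pos: [0.4986, 0.3126, 0.0457]
orientation: [0.0, 0.74, 0.672, 0.0]
wrist_force: [0.4, 1.0, 0.8]
gripper_width: 0.0276
```

```bash
python3 look.py 5 240 300;  python3 -c "
import cv2;a=cv2.imread('pics/w5.png')[270:420,220:420];cv2.imwrite('pics/w5c.png',cv2.resize(a,None,fx=4,fy=4,interpolation=2))"
```

```text
4.8 [0.49864687 0.3126122  0.04571753] [7.405e-01 6.721e-01 2.000e-04 3.000e-04] [0.38217401 1.02089216 0.81835972] [ 0.00181009  0.01333151 -0.01733964] 0.027551601202321002 [-0.62147546  0.69743509 -0.05668538  1.82004614  0.06315003  0.62533552
 -0.81286794]
```

View pics/s5.png

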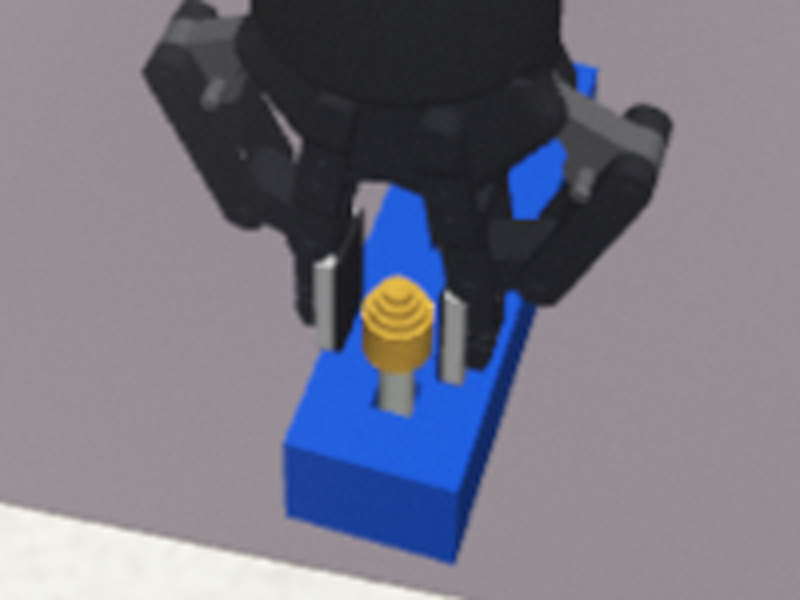

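View pics/w5c.png

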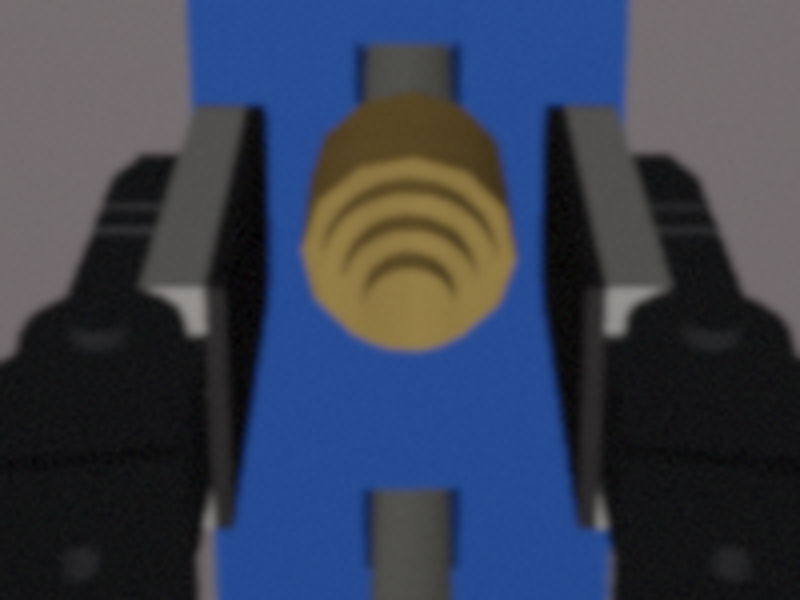

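The tips are now at about 0.060–0.064 by both views and the drill is centred between the pads. I'll go down 2.5 mm more and close.

Request:
play_rows:
  translation:
    - [0, 0, 0.004]
    - [0, 0, 0.006]
    - [0, 0, 0.006]
  delta_rot:
    - [0, 0, 0]
    - [0, 0, 0]
    - [0, 0, 0]

```text
t: 5.15
tool_pos: [0.4987, 0.3126, 0.0434]
orientation: [0.0, 0.74, 0.672, 0.0]
wrist_force: [-0.7, 1.1, 0.7]
gripper_width: 0.0276
```

Request:
play_rows:
  translation:
    - [0, 0, 0]
    - [0, 0, 0]
    - [0, 0, 0]
    - [0, 0, 0]
    - [0, 0, 0]
    - [0, 0, 0]
  delta_rot:
    - [0, 0, 0]
    - [0, 0, 0]
    - [0, 0, 0]
    - [0, 0, 0]
    - [0, 0, 0]
    - [0, 0, 0]
  grip: 1
  squeeze: 35

```text
t: 5.65
tool_pos: [0.4987, 0.3127, 0.0435]
orientation: [0.0, 0.74, 0.672, 0.0]
wrist_force: [0.6, 0.8, 2.3]
gripper_width: 0.0187
```

```bash
python3 look.py 6 240 300
```

```text
5.65 [0.49871432 0.31265879 0.04346482] [7.405e-01 6.721e-01 3.000e-04 3.000e-04] [0.56016638 0.78205154 2.30586306] [0.00920617 0.02558848 0.00823295] 0.018693703144953687 [-0.62167464  0.70100627 -0.05642037  1.82069122  0.06356166  0.62090249
 -0.81322161]
```

View pics/s6.png

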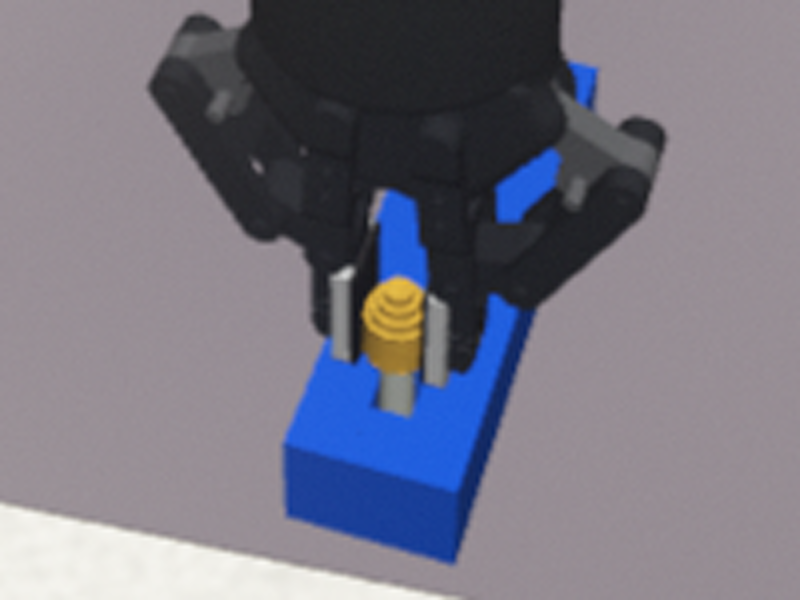

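Gripped with 18.7 mm opening and the fingertips level with the head's lower edge. Now I'll lift.

Request:
play_rows:
  translation:
    - [0, 0, -0.02]
    - [0, 0, -0.05]
    - [0, 0, -0.09]
    - [0, 0, -0.14]
    - [0, 0, -0.19]
    - [0, 0, -0.24]
    - [0, 0, -0.29]
    - [0, 0, -0.3]
  delta_rot:
    - [0, 0, 0]
    - [0, 0, 0]
    - [0, 0, 0]
    - [0, 0, 0]
    - [0, 0, 0]
    - [0, 0, 0]
    - [0, 0, 0]
    - [0, 0, 0]

```text
t: 6.42
tool_pos: [0.4998, 0.3134, 0.1678]
orientation: [0.001, 0.741, 0.672, 0.003]
wrist_force: [0.9, 0.4, -0.2]
gripper_width: 0.0186
```

```bash
python3 look.py 7 240 240;python3 -c "
import cv2;a=cv2.imread('pics/w7.png')[270:420,220:420];cv2.imwrite('pics/w7c.png',cv2.resize(a,None,fx=4,fy=4,interpolation=2))"
```

```text
6.4167 [0.49978565 0.31341986 0.16777846] [7.405e-01 6.720e-01 2.800e-03 6.000e-04] [ 0.93009392  0.40002694 -0.23423711] [ 0.00693151 -0.01148543 -0.00398506] 0.0186441508516527 [-0.61633352  0.52377847 -0.06304404  1.75065089  0.04247854  0.86290387
 -0.79533183]
```

View pics/s7.png

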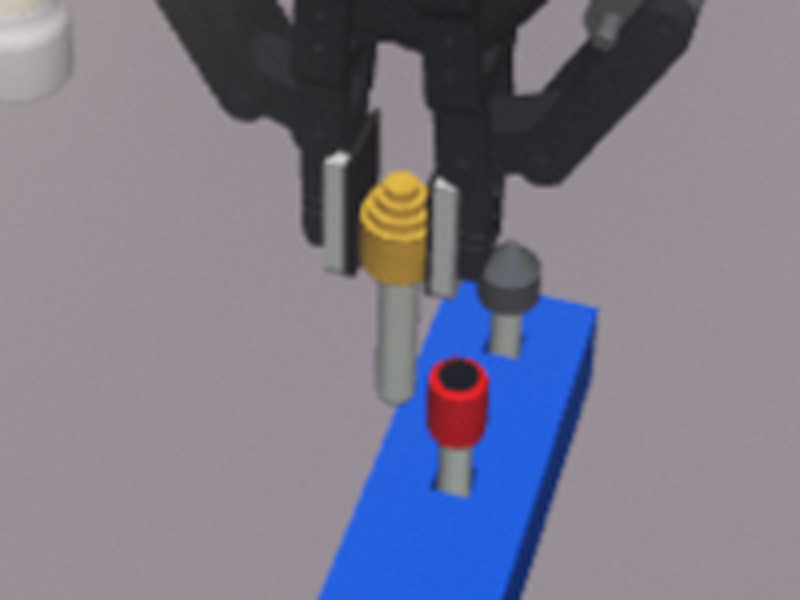

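View pics/w7c.png

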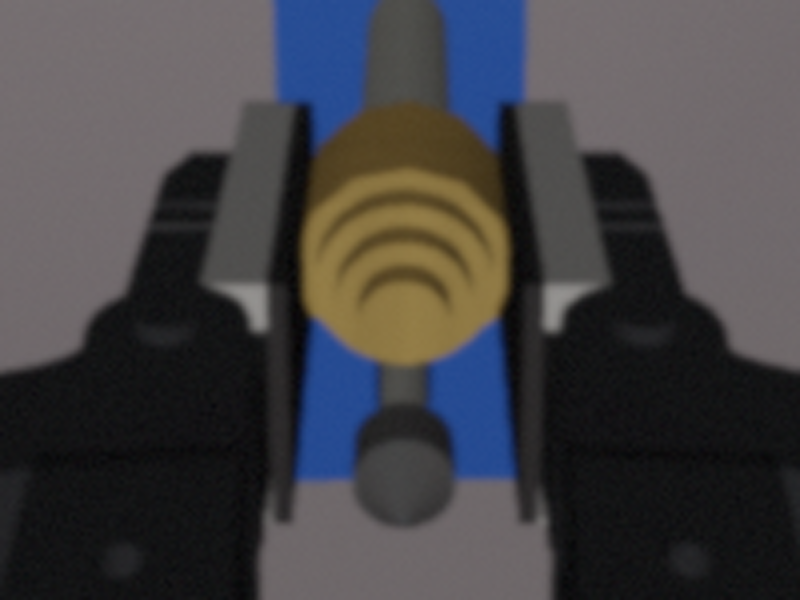

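```bash
python3 - <<'E'
from h import *
s=np.load("s.npy",allow_pickle=True).item();p,R=pose(s)
P=np.array([[0,0,.0355-h] for h in(0,.049,.064,.073)])@R.T+p
print(((proj("wrist",P,s)-[260,200])*4).round(), ((proj("side",P)-[290,260])*6).round())
a=cv2.imread('pics/w7.png')[200:350,220+40:380];cv2.imwrite('pics/w7d.png',cv2.resize(a,None,fx=4,fy=4,interpolation=2))
import numpy as np
E
python3 - <<'E'
import cv2
a=cv2.imread('pics/s7.png')
a=cv2.resize(a,None,fx=.25,fy=.25,interpolation=cv2.INTER_AREA)[20:120,50:150]
cv2.imwrite('pics/s7d.png',cv2.resize(a,None,fx=6,fy=6,interpolation=2))
E
```

```text
[[248. 291.]
 [249. 469.]
 [249. 547.]
 [249. 601.]] [[292. 471.]
 [297. 258.]
 [298. 188.]
 [299. 145.]]
```

View pics/w7d.png

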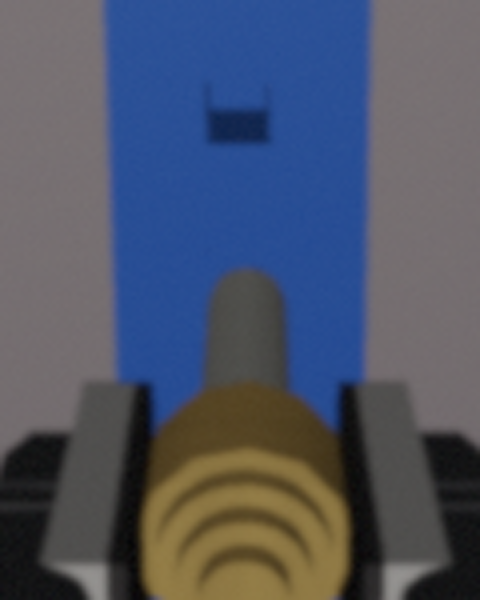

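View pics/s7d.png

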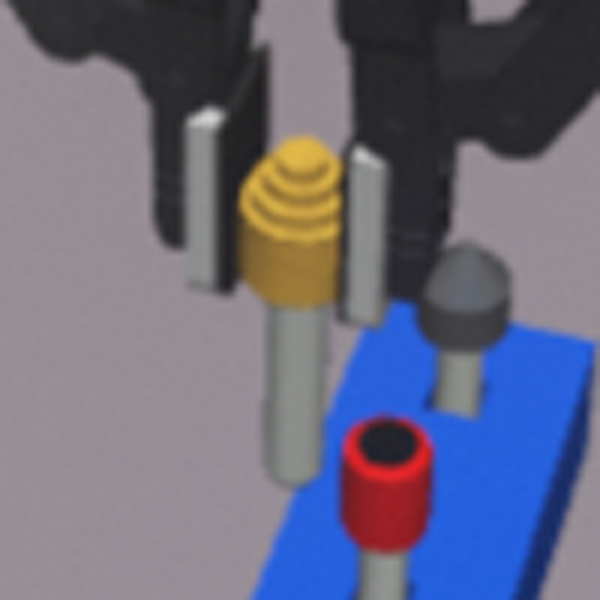

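The drill hangs straight, with its axis at the tool's centre. The foot appears about where predicted, roughly 36 mm below the TCP. Next I'll carry it over to the nut.

Request:
play_rows:
  translation:
    - [-0.04, 0.01, 0]
    - [-0.1, 0.025, 0]
    - [-0.18, 0.045, 0]
    - [-0.26, 0.065, 0]
    - [-0.34, 0.08, 0]
    - [-0.42, 0.1, 0]
    - [-0.5, 0.12, 0]
    - [-0.58, 0.14, 0]
  delta_rot:
    - [0, 0, 0]
    - [0, 0, 0]
    - [0, 0, 0]
    - [0, 0, 0]
    - [0, 0, 0]
    - [0, 0, 0]
    - [0, 0, 0]
    - [0, 0, 0]

```text
t: 7.18
tool_pos: [0.5318, 0.075, 0.1642]
orientation: [0.0, 0.74, 0.672, 0.001]
wrist_force: [0.4, 0.3, -0.4]
gripper_width: 0.0187
```

Request:
play_rows:
  translation:
    - [-0.08, 0.02, 0]
    - [-0.16, 0.04, 0]
    - [-0.24, 0.06, 0]
    - [-0.32, 0.08, 0]
    - [-0.41, 0.1, 0]
    - [-0.5, 0.12, 0]
    - [-0.58, 0.14, 0]
    - [-0.62, 0.145, 0]
  delta_rot:
    - [0, 0, 0]
    - [0, 0, 0]
    - [0, 0, 0]
    - [0, 0, 0]
    - [0, 0, 0]
    - [0, 0, 0]
    - [0, 0, 0]
    - [0, 0, 0]

```text
t: 7.85
tool_pos: [0.565, -0.1821, 0.1631]
orientation: [0.0, 0.742, 0.671, 0.0]
wrist_force: [0.6, -0.3, -0.3]
gripper_width: 0.0182
```

Request:
play_rows:
  translation:
    - [0, 0, 0]
    - [0, 0, 0]
    - [0, 0, 0]
  delta_rot:
    - [0, 0, 0]
    - [0, 0, 0]
    - [0, 0, 0]

```text
t: 8.1
tool_pos: [0.5646, -0.1809, 0.1625]
orientation: [-0.0, 0.741, 0.671, 0.0]
wrist_force: [0.6, 0.3, -1.1]
gripper_width: 0.0184
```

```bash
python3 look.py 8 260 70
python3 - <<'E'
from h import *
im=capture("scene"); cv2.imwrite("pics/sc8.png",cv2.resize(im[290:410,120:280,::-1],None,fx=5,fy=5,interpolation=2))
E
```

```text
8.1 [ 0.56463304 -0.18093507  0.1625014 ] [ 7.415e-01  6.710e-01  1.000e-04 -4.000e-04] [ 0.59411513  0.33408812 -1.05539735] [ 0.03318683 -0.03890495 -0.03449576] 0.018377009372755874 [ 0.21385172  0.53774465 -0.00472202  1.74358911  0.00237217  0.86090198
  0.10855291]
```

View pics/s8.png

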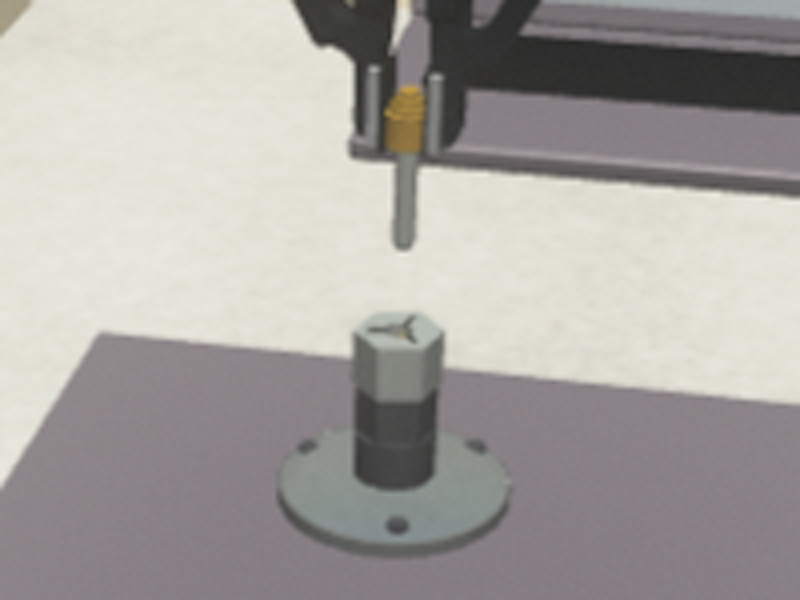

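View pics/w8.png

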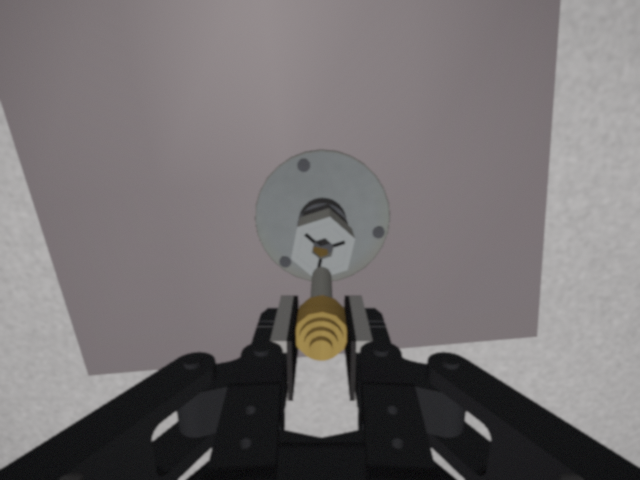

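View pics/sc8.png

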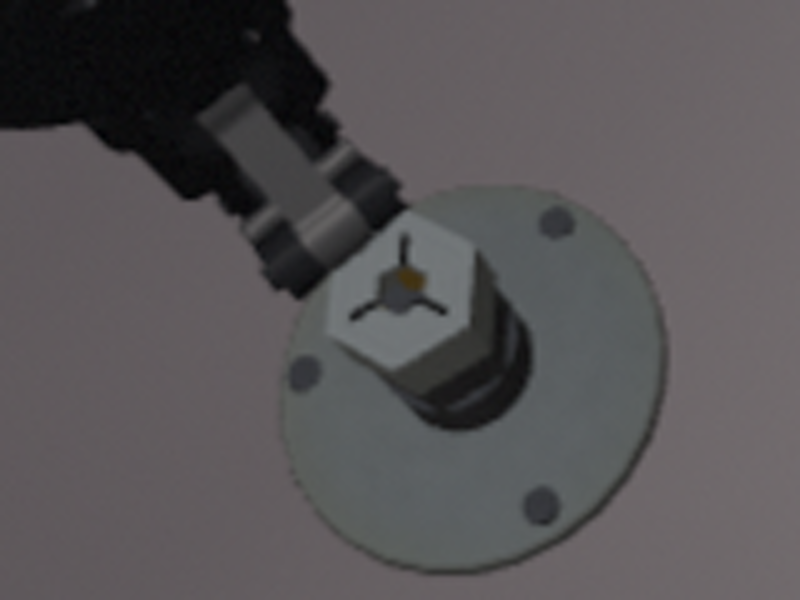

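The mouth shows at about (321,248) in the wrist view, just ahead of the shank. I'll zoom in for the bore centre and hex orientation.

Run:
```python
from h import *
a=cv2.imread('pics/w8.png')[200:300,270:370];cv2.imwrite('pics/w8c.png',cv2.resize(a,None,fx=6,fy=6,interpolation=cv2.INTER_CUBIC))
```

```text
(no output)
```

View pics/w8c.png

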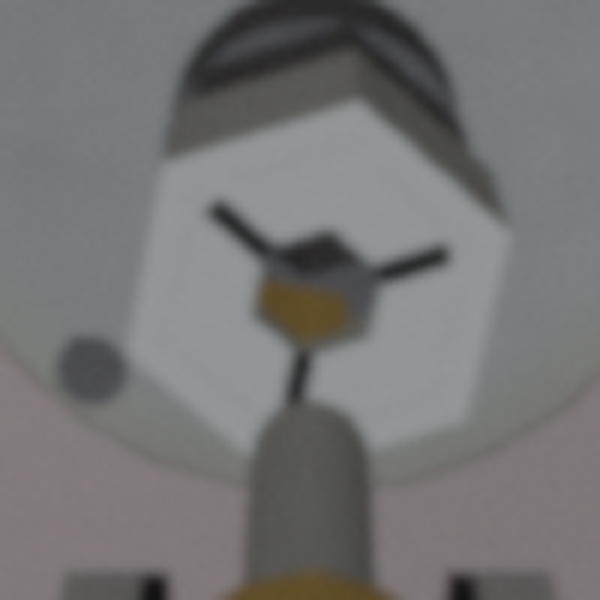

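Run:
```python
from h import *
from scipy.optimize import least_squares
s=np.load("s.npy",allow_pickle=True).item();p,R=pose(s)
C=np.array([(362,98),(512,232),(467,418),(128,352),(165,160)])/6+[270,200]-.4
W=np.array([atz("wrist",c,.088,s) for c in C])[:,:2]
r=.018/np.cos(np.pi/6)
best=None
for a0 in np.arange(0,60,10):
  def mod(v):
    ang=v[2]+np.arange(6)*np.pi/3; H=v[:2]+r*np.c_[np.cos(ang),np.sin(ang)]
    return H
  def res(v):
    H=mod(v); return np.concatenate([ (H-w)[np.argmin(np.linalg.norm(H-w,axis=1))] for w in W])
  o=least_squares(res,[*W.mean(0),np.radians(a0)])
  if best is None or o.cost<best.cost: best=o
print(best.x[:2],"corner ang",np.degrees(best.x[2])%60,"flat normal ang",(np.degrees(best.x[2])+30)%60,"resid mm",1e3*best.fun.round(5))
print("tool y dir deg",np.degrees(np.arctan2(R[1,1],R[0,1])))
c=np.array([*best.x[:2],.088]); print("tool-frame nut", R.T@(c-p), "proj",proj("wrist",c,s))
# shank foot
P=np.array([[0,0,.0355],[0,0,.0305]])@R.T+p; print((proj("wrist",P,s)-[270,200])*6)
```

```text
[ 0.56527548 -0.17992934] corner ang 12.47441967363875 flat normal ang 42.47441967363875 resid mm [-0.06 -0.05  0.02  0.07 -0.06 -0.    0.03  0.09  0.07 -0.11]
tool y dir deg -5.712137681101702
tool-frame nut [0.00101359 0.00058123 0.07450179] proj [[322.70703867 248.21777116]]
[[311.3432964  436.24845927]
 [311.46181968 457.64491785]]
```

The hex fit is excellent (residual ≤0.1 mm): nut at (0.5653, -0.1799), flat normals at 42.5° + k·60°. I'll align and go down to just above the mouth.

Request:
play_rows:
  translation:
    - [0.0025, 0.002, 0.02]
    - [0.0025, 0.002, 0.04]
    - [0.0025, 0.002, 0.06]
    - [0.0025, 0.002, 0.07]
    - [0.0025, 0.002, 0.075]
    - [0.0025, 0.002, 0.075]
  delta_rot:
    - [0, 0, 0]
    - [0, 0, 0]
    - [0, 0, 0]
    - [0, 0, 0]
    - [0, 0, 0]
    - [0, 0, 0]

```text
t: 8.75
tool_pos: [0.5657, -0.1795, 0.1323]
orientation: [-0.0, 0.741, 0.671, 0.0]
wrist_force: [0.6, 0.9, 0.1]
gripper_width: 0.0181
```

```bash
python3 look.py 9 260 70;  python3 - <<'E'
from h import *
a=cv2.imread('pics/w9.png')[220:320,270:370];cv2.imwrite('pics/w9c.png',cv2.resize(a,None,fx=6,fy=6,interpolation=cv2.INTER_CUBIC))
s=np.load("s.npy",allow_pickle=True).item();p,R=pose(s)
c=np.array([.56528,-.17993,.088]); print(R.T@(c-p),(proj("wrist",c,s)-[270,220])*6)
E
```

```text
8.75 [ 0.56570301 -0.17951997  0.13232468] [ 7.410e-01  6.715e-01  0.000e+00 -4.000e-04] [0.56672316 0.87994483 0.14505489] [0.01884138 0.00280003 0.00726264] 0.01806715086659832 [ 0.21232346  0.57770609 -0.00651785  1.76463623  0.00420858  0.79998011
  0.10555327]
[-0.00047684 -0.00035175  0.04432464] [[307.25844064 285.79018424]]
```

View pics/w9c.png

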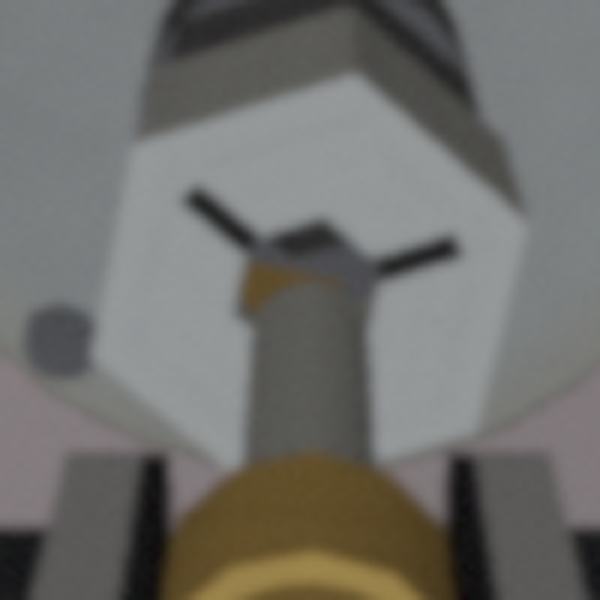

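View pics/s9.png

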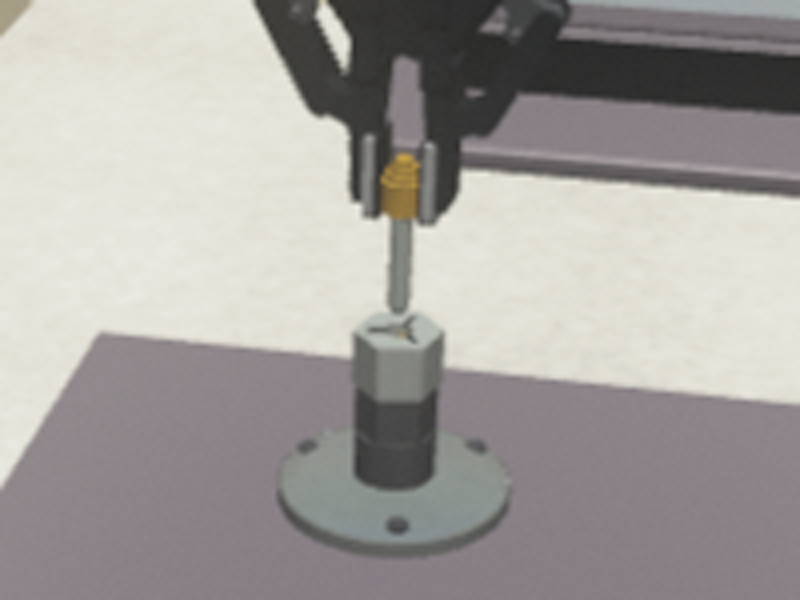

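The shank lines up with the bore (both at crop column ≈308). I'll insert slowly and watch the force.

Request:
play_rows:
  translation:
    - [-0.001, -0.001, 0.01]
    - [-0.001, -0.001, 0.02]
    - [-0.001, -0.001, 0.03]
    - [-0.001, -0.001, 0.04]
    - [-0.001, -0.001, 0.05]
    - [-0.001, -0.001, 0.055]
    - [-0.001, -0.001, 0.055]
  delta_rot:
    - [0, 0, 0]
    - [0, 0, 0]
    - [0, 0, 0]
    - [0, 0, 0]
    - [0, 0, 0]
    - [0, 0, 0]
    - [0, 0, 0]

```text
t: 9.43
tool_pos: [0.5654, -0.18, 0.1105]
orientation: [-0.0, 0.741, 0.671, 0.0]
wrist_force: [0.0, -0.4, -0.5]
gripper_width: 0.0186
```

```bash
python3 look.py 10 260 70
```

```text
9.4333 [ 0.56536172 -0.17995737  0.11047928] [ 7.410e-01  6.715e-01  1.000e-04 -3.000e-04] [ 0.00354667 -0.43245186 -0.53572737] [0.01428722 0.00463778 0.05920997] 0.018641952549502402 [ 0.21389476  0.60731818 -0.00760596  1.77929094  0.00559354  0.75547484
  0.10513815]
```

View pics/s10.png

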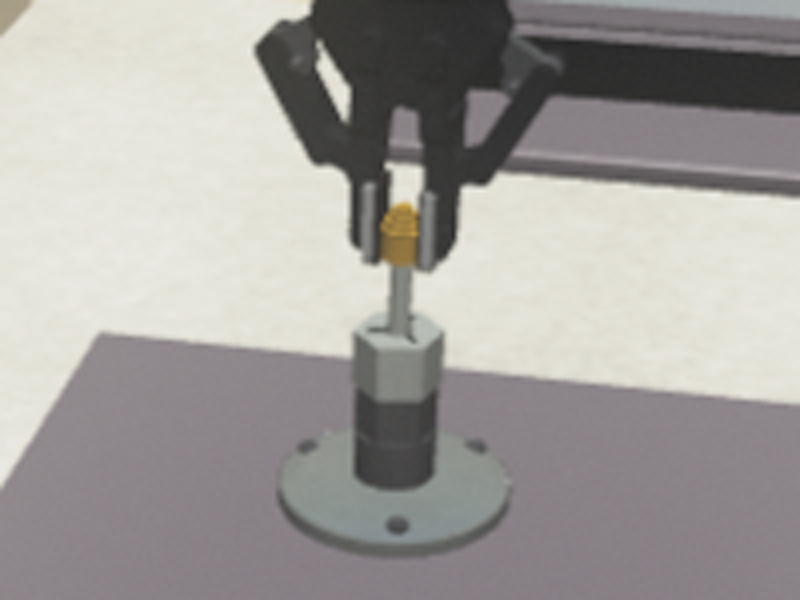

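The foot is in the bore with no force. Continuing down.

Request:
play_rows:
  translation:
    - [0, 0, 0.01]
    - [0, 0, 0.02]
    - [0, 0, 0.03]
    - [0, 0, 0.04]
    - [0, 0, 0.05]
    - [0, 0, 0.06]
    - [0, 0, 0.063]
    - [0, 0, 0.063]
  delta_rot:
    - [0, 0, 0]
    - [0, 0, 0]
    - [0, 0, 0]
    - [0, 0, 0]
    - [0, 0, 0]
    - [0, 0, 0]
    - [0, 0, 0]
    - [0, 0, 0]

```text
t: 10.2
tool_pos: [0.5654, -0.18, 0.0854]
orientation: [-0.0, 0.741, 0.671, 0.0]
wrist_force: [-0.6, 1.1, -0.4]
gripper_width: 0.0185
```

Request:
play_rows:
  translation:
    - [0, 0, 0.003]
    - [0, 0, 0.006]
    - [0, 0, 0.008]
    - [0, 0, 0.008]
  delta_rot:
    - [0, 0, 0]
    - [0, 0, 0]
    - [0, 0, 0]
    - [0, 0, 0]

```text
t: 10.53
tool_pos: [0.5654, -0.18, 0.0821]
orientation: [-0.0, 0.741, 0.671, 0.0]
wrist_force: [0.1, -0.2, -0.1]
gripper_width: 0.0183
```

Request:
play_rows:
  translation:
    - [0, 0, 0.0025]
    - [0, 0, 0.004]
    - [0, 0, 0.004]
  delta_rot:
    - [0, 0, 0]
    - [0, 0, 0]
    - [0, 0, 0]

```text
t: 10.78
tool_pos: [0.5654, -0.1799, 0.0804]
orientation: [-0.0, 0.741, 0.671, 0.0]
wrist_force: [0.5, 0.7, -0.6]
gripper_width: 0.0186
```

Request:
play_rows:
  translation:
    - [0, 0, 0.0015]
    - [0, 0, 0.0025]
    - [0, 0, 0.0025]
  delta_rot:
    - [0, 0, 0]
    - [0, 0, 0]
    - [0, 0, 0]

```text
t: 11.03
tool_pos: [0.5654, -0.18, 0.0794]
orientation: [-0.0, 0.741, 0.671, 0.0]
wrist_force: [-0.6, 0.7, 0.2]
gripper_width: 0.0185
```

```bash
python3 look.py 11 260 70
```

```text
11.0333 [ 0.56539776 -0.17996461  0.07940492] [ 7.411e-01  6.714e-01  1.000e-04 -3.000e-04] [-0.64441695  0.72770434  0.17164532] [ 0.00130267 -0.00837037  0.00388298] 0.0184714070457791 [ 0.21475704  0.65231167 -0.00886922  1.7952792   0.00761104  0.69448977
  0.10335152]
```

View pics/s11.png

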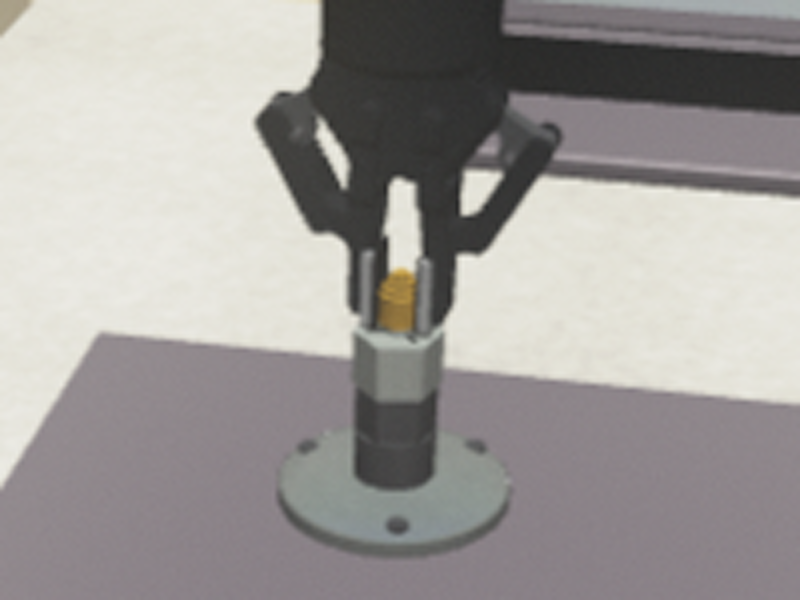

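There's about 1–2 mm to go. I'll take small steps, watching vertical force.

Request:
play_rows:
  translation:
    - [0, 0, 0.001]
    - [0, 0, 0.002]
    - [0, 0, 0.002]
  delta_rot:
    - [0, 0, 0]
    - [0, 0, 0]
    - [0, 0, 0]

```text
t: 11.38
tool_pos: [0.5655, -0.18, 0.0788]
orientation: [-0.0, 0.741, 0.671, 0.0]
wrist_force: [-0.9, 0.6, 4.3]
gripper_width: 0.0185
```

Request:
play_rows:
  translation:
    - [0, 0, 0.001]
    - [0, 0, 0.002]
    - [0, 0, 0.002]
  delta_rot:
    - [0, 0, 0]
    - [0, 0, 0]
    - [0, 0, 0]

```text
t: 11.63
tool_pos: [0.5656, -0.18, 0.0782]
orientation: [-0.0, 0.741, 0.671, 0.0]
wrist_force: [-0.8, 0.7, 7.0]
gripper_width: 0.0184
```

Contact started at TCP z≈0.079, exactly where predicted. It's now 7 N on the sprung stop, so the drill is home. Releasing.

Request:
play_rows:
  translation:
    - [0, 0, 0]
    - [0, 0, 0]
    - [0, 0, 0]
    - [0, 0, 0]
    - [0, 0, 0]
  delta_rot:
    - [0, 0, 0]
    - [0, 0, 0]
    - [0, 0, 0]
    - [0, 0, 0]
    - [0, 0, 0]
  grip: -0.4

```text
t: 12.05
tool_pos: [0.5656, -0.18, 0.0781]
orientation: [-0.0, 0.741, 0.671, 0.0]
wrist_force: [-0.1, 0.6, 0.6]
gripper_width: 0.0597
```

```bash
python3 look.py 12 260 70
python3 - <<'E'
import cv2
a=cv2.imread('pics/w12.png')[240:390,220:420];cv2.imwrite('pics/w12c.png',cv2.resize(a,None,fx=4,fy=4,interpolation=2))
E
```

```text
12.05 [ 0.56557127 -0.18002717  0.07806013] [ 7.411e-01  6.714e-01  2.000e-04 -2.000e-04] [-0.08759152  0.59116176  0.56399285] [0.00101281 0.04275541 0.02899199] 0.05970301614916124 [ 0.21481736  0.65437483 -0.00892026  1.79574263  0.00775586  0.69156437
  0.10326182]
```

View pics/s12.png

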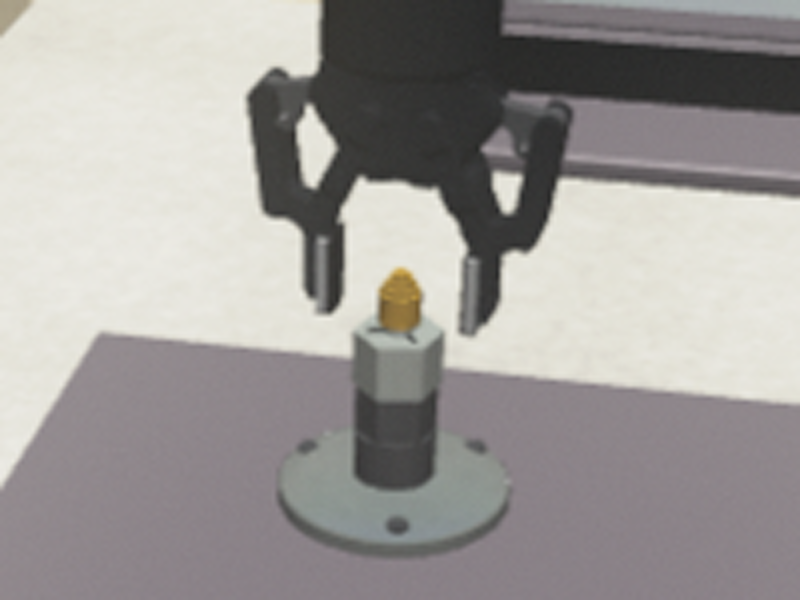

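View pics/w12c.png

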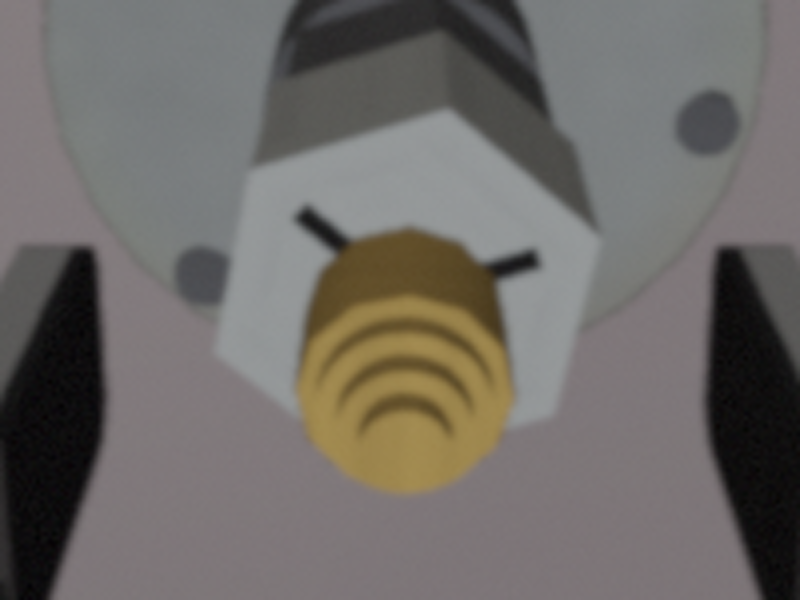

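The drill stands upright with about 5 mm of shank gap above the nut. Next I'll turn the tool ~48° anticlockwise to square up with a flat; joint 7 then has the range for a single-grasp tightening.

Request:
play_rows:
  translation:
    - [0, 0, 0]
    - [0, 0, 0]
    - [0, 0, 0]
    - [0, 0, 0]
    - [0, 0, 0]
    - [0, 0, 0]
    - [0, 0, 0]
    - [0, 0, 0]
  delta_rot:
    - [0, 0, -0.1]
    - [0, 0, -0.24]
    - [0, 0, -0.39]
    - [0, 0, -0.54]
    - [0, 0, -0.69]
    - [0, 0, -0.84]
    - [0, 0, -0.97]
    - [0, 0, -1.0]

```text
t: 12.82
tool_pos: [0.5655, -0.1802, 0.0781]
orientation: [-0.0, 0.425, 0.905, 0.0]
wrist_force: [-1.0, -0.1, -0.5]
gripper_width: 0.0596
```

Request:
play_rows:
  translation:
    - [0, 0, 0]
    - [0, 0, 0]
    - [0, 0, 0]
  delta_rot:
    - [0, 0, -0.05]
    - [0, 0, -0.07]
    - [0, 0, -0.07]

```text
t: 13.07
tool_pos: [0.5654, -0.1803, 0.078]
orientation: [-0.0, 0.401, 0.916, 0.0]
wrist_force: [-0.2, -0.5, -0.7]
gripper_width: 0.0595
```

```bash
python3 look.py 13 260 70
python3 - <<'E'
from h import *
a=cv2.imread('pics/w13.png')[220:370,220:420];cv2.imwrite('pics/w13c.png',cv2.resize(a,None,fx=4,fy=4,interpolation=2))
s=np.load("s.npy",allow_pickle=True).item();p,R=pose(s)
print("tool y deg",np.degrees(np.arctan2(R[1,1],R[0,1])), R.T@(np.array([.56528,-.17993,.088])-p))
E
```

```text
13.0667 [ 0.56544506 -0.18031898  0.07804297] [ 4.011e-01  9.160e-01  3.000e-04 -1.000e-04] [-0.20967971 -0.54700655 -0.71104641] [ 0.03174167  0.01091002 -0.0412113 ] 0.059476595607000866 [ 0.3723701   0.66142067 -0.23493862  1.78683727  0.21793909  0.71872305
  0.76577759]
tool y deg 42.700490902976945 [ 0.00040225  0.00014697 -0.00995679]
```

View pics/w13c.png

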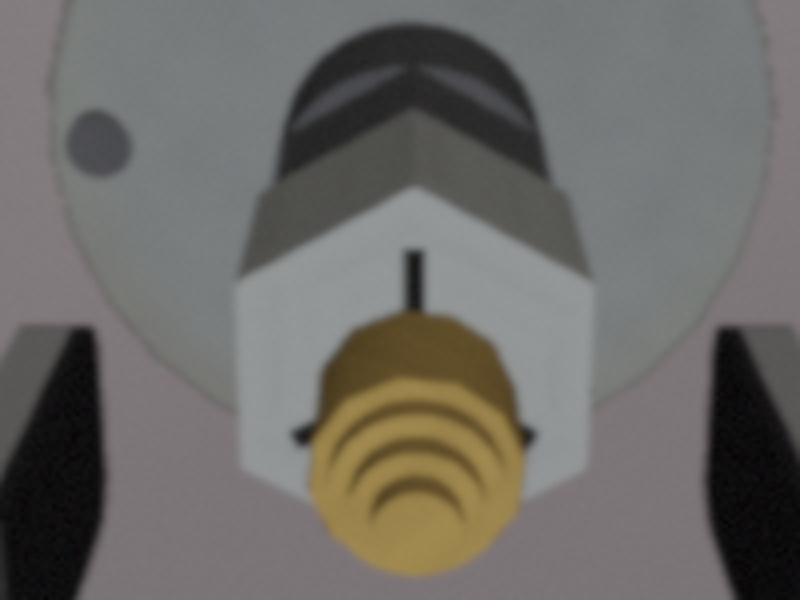

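Flats are square to the jaws and the nut is centred within about 0.7 mm. I'll go down around the nut.

Request:
play_rows:
  translation:
    - [0.0005, 0.001, 0.012]
    - [0.0005, 0.001, 0.025]
    - [0.0005, 0.001, 0.04]
    - [0.0005, 0.001, 0.052]
    - [0.0005, 0.001, 0.06]
    - [0.0005, 0.001, 0.06]
    - [0.0005, 0.001, 0.06]
  delta_rot:
    - [0, 0, 0]
    - [0, 0, 0]
    - [0, 0, 0]
    - [0, 0, 0]
    - [0, 0, 0]
    - [0, 0, 0]
    - [0, 0, 0]

```text
t: 13.75
tool_pos: [0.5656, -0.1797, 0.0538]
orientation: [-0.0, 0.401, 0.916, 0.0]
wrist_force: [0.3, -0.3, -0.7]
gripper_width: 0.06
```

```bash
python3 look.py 14 260 70
python3 - <<'E'
from h import *
a=cv2.imread('pics/w14.png')[220:370,220:420];cv2.imwrite('pics/w14c.png',cv2.resize(a,None,fx=4,fy=4,interpolation=2))
s=np.load("s.npy",allow_pickle=True).item();p,R=pose(s)
print("tool y deg",np.degrees(np.arctan2(R[1,1],R[0,1])), R.T@(np.array([.56528,-.17993,.088])-p))
im=capture("scene"); cv2.imwrite("pics/sc14.png",cv2.resize(im[290:410,120:280,::-1],None,fx=5,fy=5,interpolation=2))
E
```

```text
13.75 [ 0.5655804  -0.17970208  0.05383958] [ 4.014e-01  9.159e-01  3.000e-04 -3.000e-04] [ 0.28184455 -0.32916045 -0.71357168] [-0.00681265  0.01517092  0.02272184] 0.05997993928354921 [ 0.36394615  0.69739461 -0.22476923  1.79644004  0.23042362  0.67374995
  0.7537372 ]
tool y deg 42.66597062940498 [ 6.16590547e-05 -3.66746795e-04 -3.41604755e-02]
```

View pics/w14c.png

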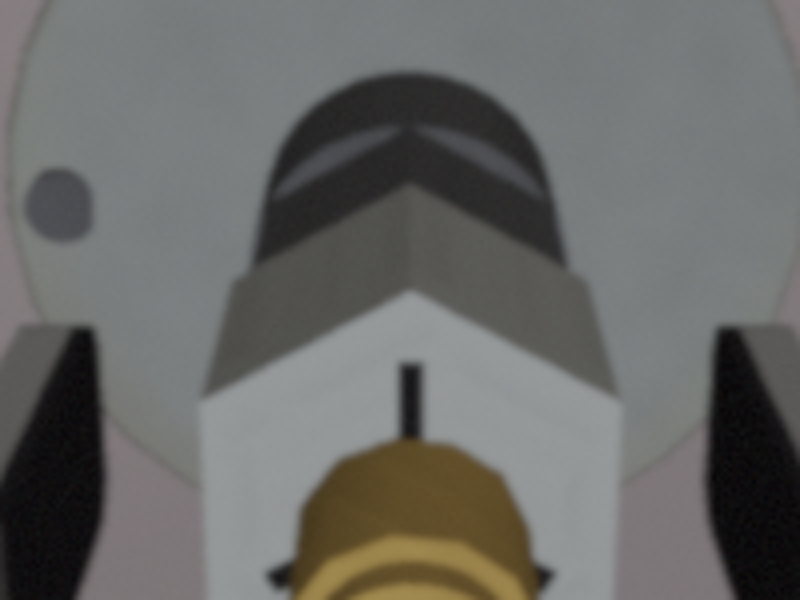

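View pics/s14.png

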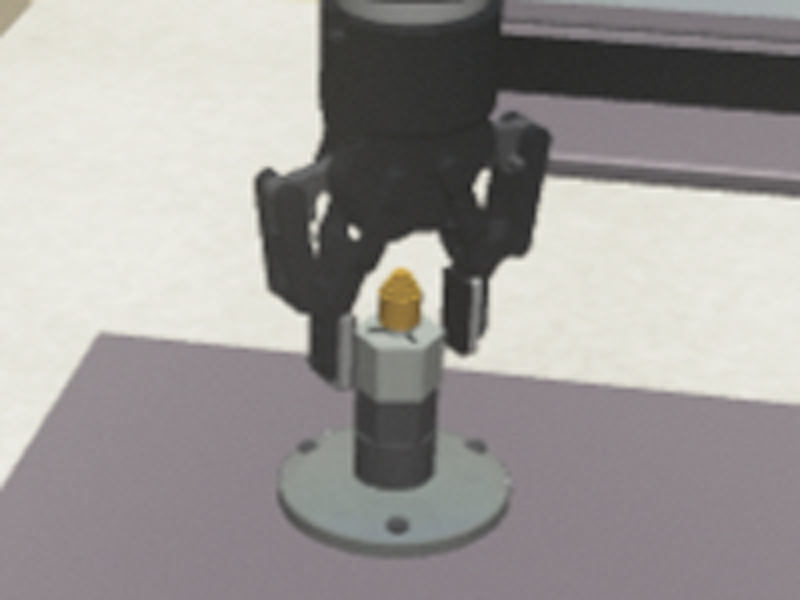

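View pics/sc14.png

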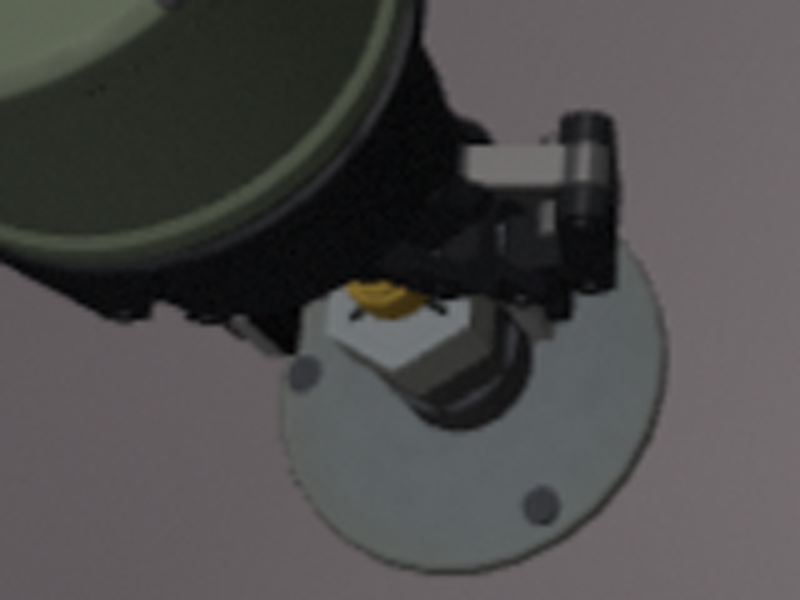

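Request:
play_rows:
  translation:
    - [0, 0, 0]
    - [0, 0, 0]
    - [0, 0, 0]
    - [0, 0, 0]
    - [0, 0, 0]
    - [0, 0, 0]
  delta_rot:
    - [0, 0, 0]
    - [0, 0, 0]
    - [0, 0, 0]
    - [0, 0, 0]
    - [0, 0, 0]
    - [0, 0, 0]
  grip: 1
  squeeze: 60

```text
t: 14.4
tool_pos: [0.5662, -0.1797, 0.0548]
orientation: [0.001, 0.401, 0.916, 0.0]
wrist_force: [-1.6, 1.1, 6.1]
gripper_width: 0.0352
```

```bash
python3 look.py 15 260 70;python3 - <<'E'
from h import *
a=cv2.imread('pics/w15.png')[220:370,220:420];cv2.imwrite('pics/w15c.png',cv2.resize(a,None,fx=4,fy=4,interpolation=2))
E
```

```text
14.4 [ 0.56622572 -0.17965784  0.0548373 ] [4.014e-01 9.159e-01 5.000e-04 5.000e-04] [-1.58009329  1.10689532  6.08747302] [ 0.27612352  0.20941892 -0.08310105] 0.03522886035269072 [ 0.36399124  0.69594691 -0.22516945  1.79594952  0.23020692  0.67403923
  0.75375618]
```

View pics/w15c.png

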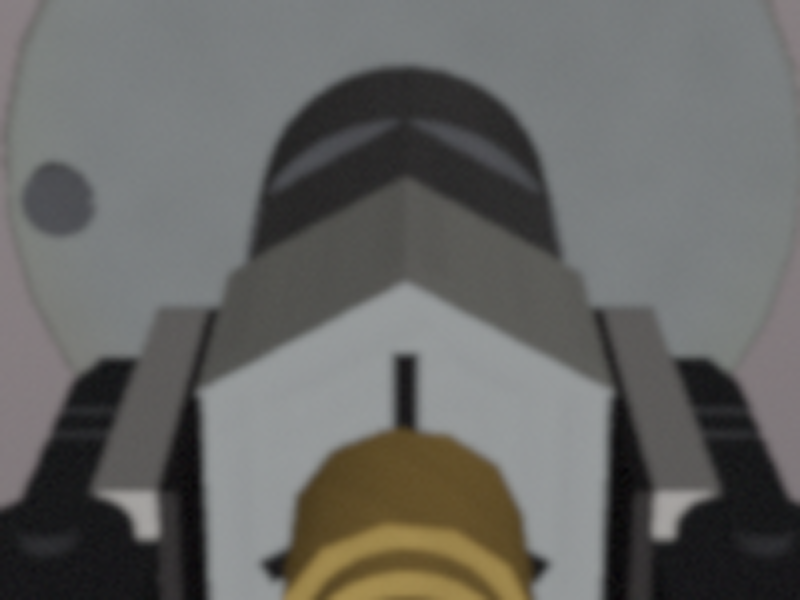

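View pics/s15.png

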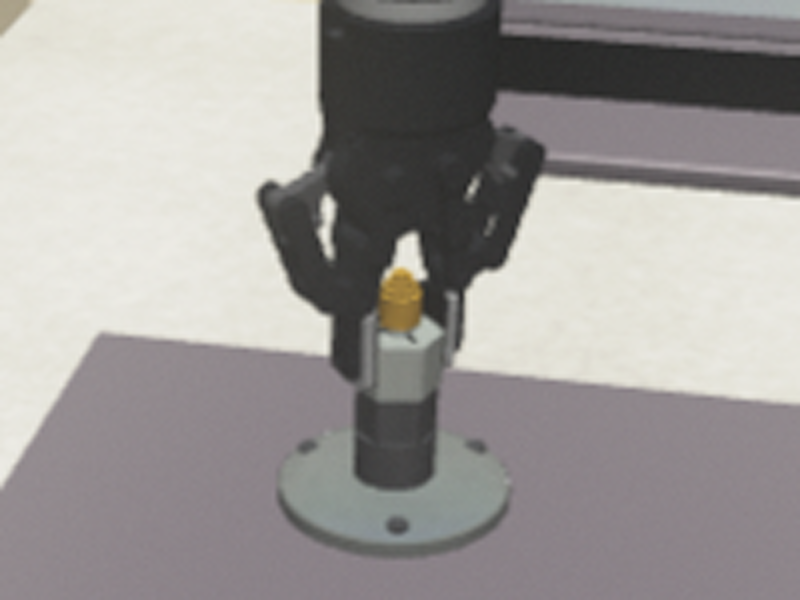

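The nut is gripped squarely at 35.2 mm with low side force. I'll tighten in stages, reading the moment after each (the reaction should be +z in the world).

Request:
play_rows:
  translation:
    - [0, 0, 0]
    - [0, 0, 0]
    - [0, 0, 0]
    - [0, 0, 0]
  delta_rot:
    - [0, 0, 0.05]
    - [0, 0, 0.1]
    - [0, 0, 0.15]
    - [0, 0, 0.2]

```text
t: 14.83
tool_pos: [0.5661, -0.1797, 0.0549]
orientation: [0.0, 0.473, 0.881, 0.0]
wrist_force: [-0.8, -0.2, -1.2]
gripper_width: 0.0348
```

```bash
cat > tq.py <<'E'
from h import *
L=[]
def rd():
    s=read_state();p,R=pose(s);a=np.degrees(np.arctan2(R[1,1],R[0,1]));L.append((s["t"],a,s["torque"][2]))
    return s,p
s,p=rd()
for i in range(4): capture("side"); s,p=rd()
for l in L: print("t %.3f yaw %.2f tz %.3f"%l)
print("mean",np.mean([l[2] for l in L]).round(3),"turned rad",np.radians(42.67-L[-1][1]).round(3),p.round(4),s["wrist_force"].round(1),s["torque"].round(3),s["gripper_width"].round(4),s["joint_pos"].round(2),"tau7",s["tau"][6].round(3))
E
python3 tq.py
```

```text
t 14.833 yaw 33.56 tz 0.161
t 14.883 yaw 33.38 tz -0.138
t 14.933 yaw 33.61 tz -0.115
t 14.983 yaw 33.71 tz -0.117
t 15.033 yaw 33.74 tz -0.128Traceback (most recent call last):
  File "tq.py", line 9, in <module>
    print("mean",np.mean([l[2] for l in L]).round(3),"turned rad",np.radians(42.67-L[-1][1]).round(3),p.round(4),s["wrist_force"].round(1),s["torque"].round(3),s["gripper_width"].round(4),s["joint_pos"].round(2),"tau7",s["tau"][6].round(3))
                                                                                                                                                                ^^^^^^^^^^^^^^^^^^^^^^^^
AttributeError: 'float' object has no attribute 'round'
```

```bash
cat > tq.py <<'E'
from h import *
s=read_state();p,R=pose(s);a=np.degrees(np.arctan2(R[1,1],R[0,1]))
import math
print("t %.2f turned %.3f rad tz %.3f"%(s["t"],math.radians(42.67-a),s["torque"][2]),p.round(4),s["wrist_force"].round(1),s["torque"].round(3),round(float(s["gripper_width"]),4),s["joint_pos"].round(2),"tau7 %.3f"%s["tau"][6],"qd7 %.3f"%s["qd"][6])
open("tq.log","a").write("%.3f %.4f %.4f %.4f\n"%(s["t"],math.radians(42.67-a),s["torque"][2],s["qd"][6]))
E
python3 tq.py
```

```text
t 15.03 turned 0.156 rad tz -0.128 [ 0.5661 -0.1797  0.0549] [-0.6  0.1  0.4] [-0.089  0.243 -0.128] 0.0349 [ 0.34  0.69 -0.18  1.8   0.19  0.67  0.63] tau7 -0.096 qd7 0.001
```

Request:
play_rows:
  translation:
    - [0, 0, 0]
    - [0, 0, 0]
    - [0, 0, 0]
    - [0, 0, 0]
    - [0, 0, 0]
    - [0, 0, 0]
  delta_rot:
    - [0, 0, 0.04]
    - [0, 0, 0.08]
    - [0, 0, 0.12]
    - [0, 0, 0.16]
    - [0, 0, 0.2]
    - [0, 0, 0.24]

```text
t: 15.53
tool_pos: [0.566, -0.1798, 0.0549]
orientation: [0.0, 0.554, 0.833, 0.0]
wrist_force: [-2.4, -1.6, 1.2]
gripper_width: 0.0351
```

```bash
python3 tq.py
```

```text
t 15.53 turned 0.348 rad tz 0.171 [ 0.566  -0.1798  0.0549] [-2.4 -1.6  1.2] [-0.155  0.49   0.171] 0.0351 [ 0.3   0.69 -0.13  1.8   0.14  0.66  0.49] tau7 0.835 qd7 -0.286
```

Request:
play_rows:
  translation:
    - [0, 0, 0]
    - [0, 0, 0]
    - [0, 0, 0]
    - [0, 0, 0]
  delta_rot:
    - [0, 0, 0.04]
    - [0, 0, 0.08]
    - [0, 0, 0.12]
    - [0, 0, 0.16]

```text
t: 15.87
tool_pos: [0.5659, -0.1798, 0.0549]
orientation: [0.0, 0.606, 0.795, 0.0]
wrist_force: [-2.5, -1.4, 1.2]
gripper_width: 0.0352
```

```bash
python3 tq.py
```

```text
t 15.87 turned 0.476 rad tz 0.084 [ 0.5659 -0.1798  0.0549] [-2.5 -1.4  1.2] [-0.145  0.544  0.084] 0.0352 [ 0.28  0.69 -0.1   1.8   0.1   0.65  0.39] tau7 0.827 qd7 -0.287
```

In motion tz ≈ 0.08–0.17 (drag), and tau7 is very steady at 0.83 for constant speed. That makes it a good low-noise indicator of the rise, so I'll keep the same rate.

Request:
play_rows:
  translation:
    - [0, 0, 0]
    - [0, 0, 0]
    - [0, 0, 0]
    - [0, 0, 0]
  delta_rot:
    - [0, 0, 0.04]
    - [0, 0, 0.08]
    - [0, 0, 0.12]
    - [0, 0, 0.16]

```text
t: 16.2
tool_pos: [0.5659, -0.1798, 0.0549]
orientation: [0.0, 0.656, 0.755, 0.0]
wrist_force: [-2.7, 0.6, 1.4]
gripper_width: 0.0348
```

```bash
python3 tq.py
```

```text
t 16.20 turned 0.605 rad tz 0.140 [ 0.5659 -0.1798  0.0549] [-2.7  0.6  1.4] [-0.15   0.566  0.14 ] 0.0348 [ 0.25  0.69 -0.06  1.8   0.07  0.65  0.29] tau7 0.824 qd7 -0.283
```

Request:
play_rows:
  translation:
    - [0, 0, 0]
    - [0, 0, 0]
    - [0, 0, 0]
    - [0, 0, 0]
  delta_rot:
    - [0, 0, 0.04]
    - [0, 0, 0.08]
    - [0, 0, 0.12]
    - [0, 0, 0.16]

```text
t: 16.53
tool_pos: [0.5658, -0.1799, 0.0549]
orientation: [0.0, 0.703, 0.711, 0.0]
wrist_force: [-2.7, -1.0, 2.2]
gripper_width: 0.035
```

```bash
python3 tq.py
```

```text
t 16.53 turned 0.734 rad tz 0.112 [ 0.5658 -0.1799  0.0549] [-2.7 -1.   2.2] [-0.135  0.623  0.112] 0.035 [ 0.23  0.69 -0.03  1.8   0.03  0.65  0.19] tau7 0.820 qd7 -0.282
```

Request:
play_rows:
  translation:
    - [0, 0, 0]
    - [0, 0, 0]
    - [0, 0, 0]
    - [0, 0, 0]
  delta_rot:
    - [0, 0, 0.04]
    - [0, 0, 0.08]
    - [0, 0, 0.12]
    - [0, 0, 0.16]

```text
t: 16.87
tool_pos: [0.5657, -0.1799, 0.0549]
orientation: [0.0, 0.747, 0.664, 0.0]
wrist_force: [-3.4, -1.7, 2.5]
gripper_width: 0.0347
```

```bash
python3 tq.py
```

```text
t 16.87 turned 0.862 rad tz 0.100 [ 0.5657 -0.1799  0.0549] [-3.4 -1.7  2.5] [-0.128  0.696  0.1  ] 0.0347 [ 0.21  0.69  0.    1.81 -0.    0.65  0.09] tau7 0.817 qd7 -0.284
```

No rise yet at 0.86 rad. Continuing at the same rate.

Request:
play_rows:
  translation:
    - [0, 0, 0]
    - [0, 0, 0]
    - [0, 0, 0]
    - [0, 0, 0]
  delta_rot:
    - [0, 0, 0.04]
    - [0, 0, 0.08]
    - [0, 0, 0.12]
    - [0, 0, 0.16]

```text
t: 17.2
tool_pos: [0.5656, -0.1798, 0.0549]
orientation: [-0.0, 0.789, 0.615, 0.0]
wrist_force: [-4.1, -0.5, 2.7]
gripper_width: 0.0348
```

```bash
python3 tq.py
```

```text
t 17.20 turned 0.991 rad tz 0.119 [ 0.5656 -0.1798  0.0549] [-4.1 -0.5  2.7] [-0.159  0.762  0.119] 0.0348 [ 0.18  0.69  0.04  1.81 -0.04  0.64 -0.  ] tau7 0.813 qd7 -0.283
```

Request:
play_rows:
  translation:
    - [0, 0, 0]
    - [0, 0, 0]
    - [0, 0, 0]
    - [0, 0, 0]
  delta_rot:
    - [0, 0, 0.04]
    - [0, 0, 0.08]
    - [0, 0, 0.12]
    - [0, 0, 0.16]

```text
t: 17.53
tool_pos: [0.5655, -0.1798, 0.0549]
orientation: [-0.0, 0.827, 0.563, 0.0]
wrist_force: [-3.9, -0.4, 2.2]
gripper_width: 0.0347
```

```bash
python3 tq.py
```

```text
t 17.53 turned 1.120 rad tz 0.070 [ 0.5655 -0.1798  0.0549] [-3.9 -0.4  2.2] [-0.061  0.886  0.07 ] 0.0347 [ 0.16  0.69  0.07  1.81 -0.08  0.64 -0.1 ] tau7 0.811 qd7 -0.280
```

Request:
play_rows:
  translation:
    - [0, 0, 0]
    - [0, 0, 0]
    - [0, 0, 0]
    - [0, 0, 0]
  delta_rot:
    - [0, 0, 0.04]
    - [0, 0, 0.08]
    - [0, 0, 0.12]
    - [0, 0, 0.16]

```text
t: 17.87
tool_pos: [0.5654, -0.1798, 0.0549]
orientation: [-0.0, 0.861, 0.509, 0.0]
wrist_force: [-4.7, -0.0, 3.0]
gripper_width: 0.0345
```

```bash
python3 tq.py
```

```text
t 17.87 turned 1.248 rad tz 0.132 [ 0.5654 -0.1798  0.0549] [-4.7 -0.   3. ] [-0.039  0.909  0.132] 0.0345 [ 0.13  0.69  0.11  1.81 -0.11  0.64 -0.2 ] tau7 0.808 qd7 -0.281
```

Request:
play_rows:
  translation:
    - [0, 0, 0]
    - [0, 0, 0]
    - [0, 0, 0]
    - [0, 0, 0]
  delta_rot:
    - [0, 0, 0.04]
    - [0, 0, 0.08]
    - [0, 0, 0.12]
    - [0, 0, 0.16]

```text
t: 18.2
tool_pos: [0.5654, -0.1797, 0.0549]
orientation: [-0.0, 0.892, 0.452, -0.0]
wrist_force: [-4.4, 0.4, 3.2]
gripper_width: 0.035
```

```bash
python3 tq.py
```

```text
t 18.20 turned 1.377 rad tz 0.152 [ 0.5654 -0.1797  0.0549] [-4.4  0.4  3.2] [0.077 1.002 0.152] 0.035 [ 0.11  0.7   0.14  1.81 -0.15  0.64 -0.29] tau7 0.806 qd7 -0.280
```

Request:
play_rows:
  translation:
    - [0, 0, 0]
    - [0, 0, 0]
    - [0, 0, 0]
    - [0, 0, 0]
  delta_rot:
    - [0, 0, 0.04]
    - [0, 0, 0.08]
    - [0, 0, 0.12]
    - [0, 0, 0.16]

```text
t: 18.53
tool_pos: [0.5653, -0.1797, 0.0549]
orientation: [-0.0, 0.919, 0.394, -0.0]
wrist_force: [-5.8, 0.5, 4.6]
gripper_width: 0.0349
```

```bash
python3 tq.py; python3 look.py 16 260 70;python3 - <<'E'
from h import *
a=cv2.imread('pics/w16.png')[220:370,220:420];cv2.imwrite('pics/w16c.png',cv2.resize(a,None,fx=4,fy=4,interpolation=2))
E
```

```text
t 18.53 turned 1.506 rad tz 0.128 [ 0.5653 -0.1797  0.0549] [-5.8  0.5  4.6] [-0.004  1.097  0.128] 0.0349 [ 0.09  0.7   0.18  1.81 -0.19  0.65 -0.39] tau7 0.809 qd7 -0.281
18.5333 [ 0.56530032 -0.17967405  0.05486245] [ 9.191e-01  3.939e-01 -1.000e-04 -3.000e-04] [-5.84232092  0.49302694  4.64949098] [-0.00441947  1.09748204  0.12753335] 0.034858122894705856 [ 0.08714438  0.70073638  0.17565682  1.81249295 -0.18912691  0.64516493
 -0.38714489]
```

View pics/w16c.png

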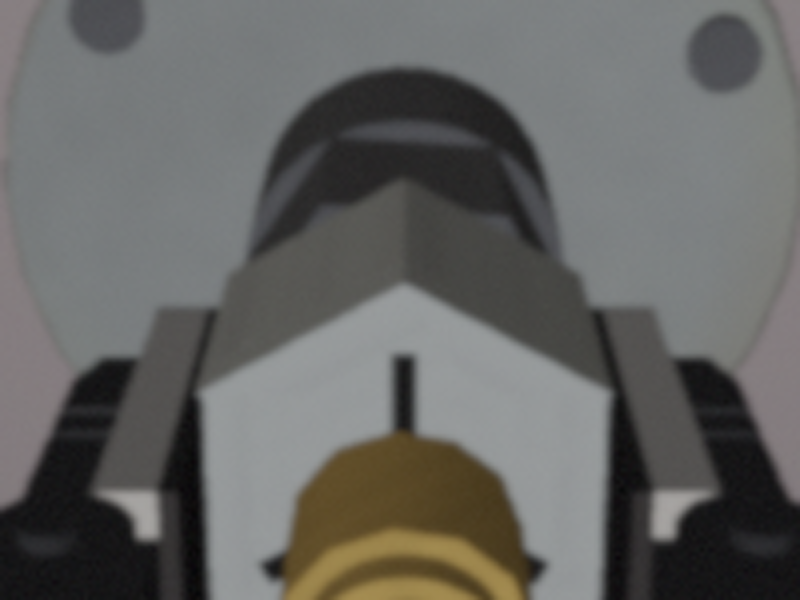

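The nut turns with the jaws with no slip, since the flange bolts have shifted relative to the view. tau7 has stopped falling, which may be the onset. Continuing at the same rate.

Request:
play_rows:
  translation:
    - [0, 0, 0]
    - [0, 0, 0]
    - [0, 0, 0]
    - [0, 0, 0]
  delta_rot:
    - [0, 0, 0.04]
    - [0, 0, 0.08]
    - [0, 0, 0.12]
    - [0, 0, 0.16]

```text
t: 18.97
tool_pos: [0.5652, -0.1796, 0.0549]
orientation: [-0.0, 0.943, 0.334, -0.0]
wrist_force: [-5.7, 0.7, 4.3]
gripper_width: 0.0349
```

```bash
python3 tq.py
```

```text
t 18.97 turned 1.635 rad tz 0.137 [ 0.5652 -0.1796  0.0549] [-5.7  0.7  4.3] [0.043 1.078 0.137] 0.0349 [ 0.06  0.7   0.21  1.81 -0.23  0.65 -0.48] tau7 0.789 qd7 -0.279
```

Request:
play_rows:
  translation:
    - [0, 0, 0]
    - [0, 0, 0]
    - [0, 0, 0]
  delta_rot:
    - [0, 0, 0.04]
    - [0, 0, 0.08]
    - [0, 0, 0.12]

```text
t: 19.22
tool_pos: [0.5652, -0.1796, 0.0549]
orientation: [-0.0, 0.958, 0.288, -0.0]
wrist_force: [-5.6, 1.0, 2.9]
gripper_width: 0.0347
```

```bash
python3 tq.py
```

```text
t 19.22 turned 1.732 rad tz 0.137 [ 0.5652 -0.1796  0.0549] [-5.6  1.   2.9] [0.045 1.149 0.137] 0.0347 [ 0.05  0.71  0.24  1.81 -0.25  0.65 -0.56] tau7 0.741 qd7 -0.278
```

Request:
play_rows:
  translation:
    - [0, 0, 0]
    - [0, 0, 0]
  delta_rot:
    - [0, 0, 0.04]
    - [0, 0, 0.08]

```text
t: 19.38
tool_pos: [0.5651, -0.1795, 0.0549]
orientation: [-0.0, 0.967, 0.256, -0.0]
wrist_force: [-5.1, 1.1, 3.6]
gripper_width: 0.0348
```

```bash
python3 tq.py
```

```text
t 19.38 turned 1.798 rad tz 0.211 [ 0.5651 -0.1795  0.0549] [-5.1  1.1  3.6] [0.017 1.045 0.211] 0.0348 [ 0.03  0.71  0.25  1.82 -0.27  0.65 -0.6 ] tau7 0.679 qd7 -0.274
```

Request:
play_rows:
  translation:
    - [0, 0, 0]
    - [0, 0, 0]
  delta_rot:
    - [0, 0, 0.04]
    - [0, 0, 0.08]

```text
t: 19.55
tool_pos: [0.5651, -0.1795, 0.0549]
orientation: [-0.0, 0.975, 0.224, -0.0]
wrist_force: [-5.3, 0.9, 3.4]
gripper_width: 0.0351
```

```bash
python3 tq.py
```

```text
t 19.55 turned 1.864 rad tz 0.176 [ 0.5651 -0.1795  0.0549] [-5.3  0.9  3.4] [-0.019  1.031  0.176] 0.0351 [ 0.02  0.71  0.27  1.82 -0.29  0.65 -0.65] tau7 0.661 qd7 -0.274
```

tz is rising now (0.21, 0.18), so the jaws have engaged at about 1.5–1.6 rad. I'll take fine steps, sampling the moment each time.

Request:
play_rows:
  translation:
    - [0, 0, 0]
  delta_rot:
    - [0, 0, 0.03]

```text
t: 19.63
tool_pos: [0.5651, -0.1795, 0.0548]
orientation: [-0.0, 0.978, 0.211, -0.0]
wrist_force: [-5.1, -0.6, 2.9]
gripper_width: 0.0349
```

```bash
python3 tq.py
```

```text
t 19.63 turned 1.891 rad tz 0.202 [ 0.5651 -0.1795  0.0548] [-5.1 -0.6  2.9] [-0.073  1.008  0.202] 0.0349 [ 0.02  0.71  0.28  1.82 -0.3   0.65 -0.67] tau7 0.446 qd7 -0.234
```

Request:
play_rows:
  translation:
    - [0, 0, 0]
  delta_rot:
    - [0, 0, 0.03]

```text
t: 19.72
tool_pos: [0.5651, -0.1795, 0.0549]
orientation: [-0.0, 0.98, 0.198, -0.0]
wrist_force: [-4.2, 0.9, 3.2]
gripper_width: 0.0348
```

```bash
python3 tq.py
```

```text
t 19.72 turned 1.917 rad tz 0.232 [ 0.5651 -0.1795  0.0549] [-4.2  0.9  3.2] [-0.02   1.038  0.232] 0.0348 [ 0.01  0.72  0.29  1.82 -0.31  0.65 -0.69] tau7 0.542 qd7 -0.236
```

Fit: the rise starts at about 1.58 rad, so the current excess is ~0.10 N m. One last small step to ~1.94 rad, then settle.

Request:
play_rows:
  translation:
    - [0, 0, 0]
    - [0, 0, 0]
  delta_rot:
    - [0, 0, 0.025]
    - [0, 0, 0.03]

```text
t: 19.88
tool_pos: [0.5651, -0.1795, 0.0549]
orientation: [-0.0, 0.983, 0.185, -0.0]
wrist_force: [-3.8, 0.1, 3.6]
gripper_width: 0.0348
```

```bash
python3 tq.py; python3 -c "
from plant import *
for i in range(5): capture('side'); print(read_state()['torque'].round(3))"; python3 tq.py
```

```text
t 19.88 turned 1.943 rad tz 0.269 [ 0.5651 -0.1795  0.0549] [-3.8  0.1  3.6] [-0.135  0.968  0.269] 0.0348 [ 0.01  0.72  0.29  1.82 -0.32  0.66 -0.71] tau7 -0.621 qd7 -0.012
[-0.028  1.035  0.131]
[-0.021  1.003 -0.032]
[-0.016  0.999 -0.015]
[0.019 0.985 0.023]
[ 0.058  1.009 -0.045]
t 20.13 turned 1.942 rad tz -0.045 [ 0.5651 -0.1795  0.0549] [-4.6  0.7  2.4] [ 0.058  1.009 -0.045] 0.0348 [ 0.01  0.72  0.29  1.82 -0.32  0.66 -0.71] tau7 0.066 qd7 0.002
```

The estimate is an excess of ~0.10–0.12 N m from the moving readings. The resting recoil bound of ≈ -0.02 implies ~0.09–0.10, so it is firm and inside the window. Releasing and withdrawing straight up.

Request:
play_rows:
  translation:
    - [0, 0, 0]
    - [0, 0, 0]
    - [0, 0, 0]
    - [0, 0, 0]
    - [0, 0, 0]
  delta_rot:
    - [0, 0, 0]
    - [0, 0, 0]
    - [0, 0, 0]
    - [0, 0, 0]
    - [0, 0, 0]
  grip: -0.4

```text
t: 20.55
tool_pos: [0.5653, -0.1795, 0.0549]
orientation: [-0.0, 0.983, 0.186, -0.0]
wrist_force: [-0.1, -0.2, 0.5]
gripper_width: 0.0597
```

Request:
play_rows:
  translation:
    - [0, 0, -0.02]
    - [0, 0, -0.05]
    - [0, 0, -0.09]
    - [0, 0, -0.14]
    - [0, 0, -0.19]
    - [0, 0, -0.24]
    - [0, 0, -0.28]
    - [0, 0, -0.28]
  delta_rot:
    - [0, 0, 0]
    - [0, 0, 0]
    - [0, 0, 0]
    - [0, 0, 0]
    - [0, 0, 0]
    - [0, 0, 0]
    - [0, 0, 0]
    - [0, 0, 0]

```text
t: 21.22
tool_pos: [0.5669, -0.1801, 0.1713]
orientation: [0.001, 0.983, 0.185, 0.002]
wrist_force: [-0.2, -0.0, 0.6]
gripper_width: 0.0598
```

```bash
python3 look.py 17 260 70
python3 - <<'E'
from h import *
im=capture("side"); cv2.imwrite("pics/side17.png",im[:,:,::-1])
s=np.load("s.npy",allow_pickle=True).item();p,R=pose(s)
a=cv2.imread('pics/w17.png')[170:320,220:420];cv2.imwrite('pics/w17c.png',cv2.resize(a,None,fx=4,fy=4,interpolation=2))
c=[.5653,-.1799]
for h in(.088,.093,.108,.117): print(h,((proj("wrist",[[*c,h]],s)-[220,170])*4).round(),((proj("side",[[*c,h]])-[260,70])*4).round())
print("tool y deg",np.degrees(np.arctan2(R[1,1],R[0,1])))
E
```

```text
21.2167 [ 0.56686053 -0.18009553  0.17125057] [9.827e-01 1.854e-01 2.200e-03 8.000e-04] [-0.18957534 -0.04080361  0.62922156] [-0.05317957 -0.06758817 -0.00581295] 0.059837583451151276 [-0.04543905  0.5562779   0.3675253   1.75025289 -0.25020153  0.87638202
 -0.76603373]
0.088 [[394. 312.]] [[398. 329.]]
0.093 [[394. 322.]] [[398. 319.]]
0.108 [[394. 353.]] [[399. 288.]]
0.117 [[393. 373.]] [[400. 270.]]
tool y deg -68.62927955406205
```

View pics/w17c.png

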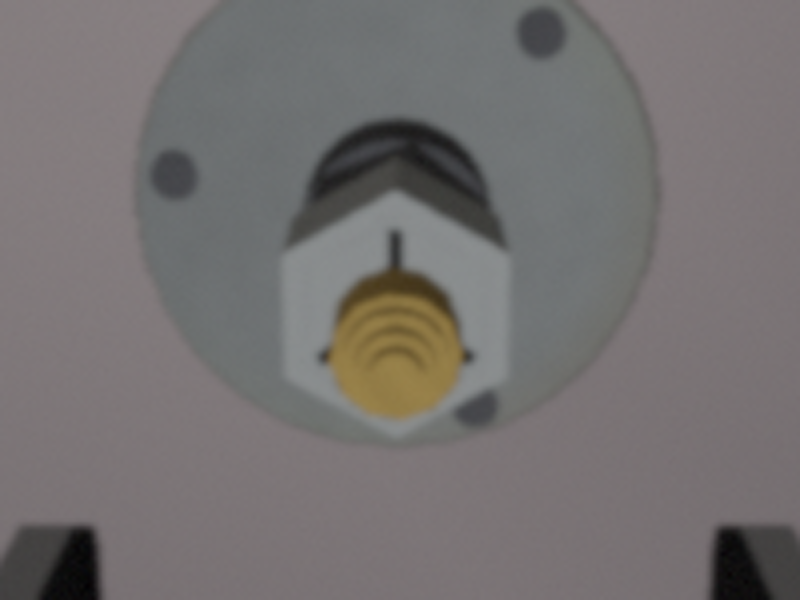

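View pics/s17.png

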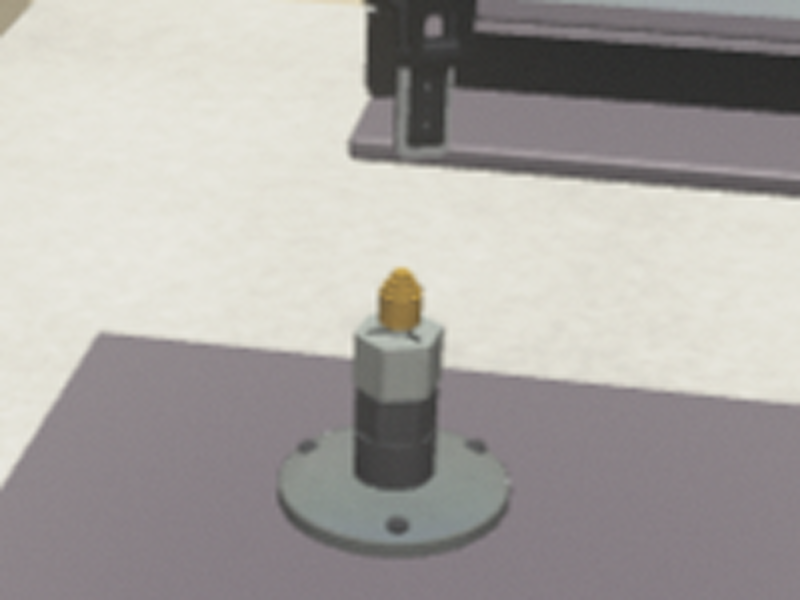

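View pics/side17.png

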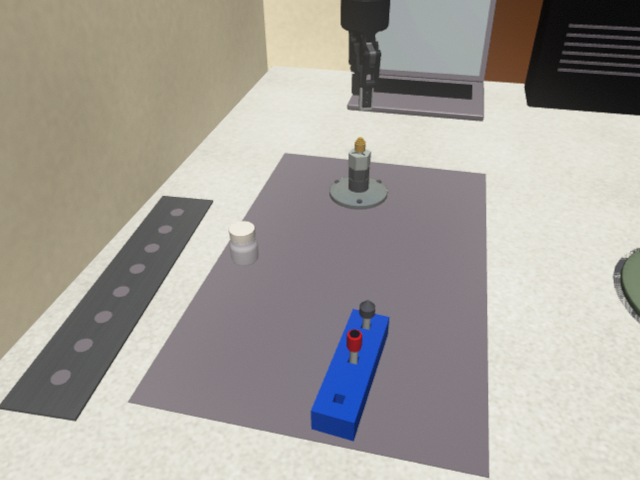

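The drill tip is at side crop (400,270), exactly the prediction for fully home. The drill is upright and the nut has stayed square to the jaws. The other bits and the jar haven't moved, and the arm is clear. Handing in.

```bash
python3 -c "
from plant import *
print(finish_job(), read_state()['t'])"
```

```text
the job is handed in; nothing more can be done
the job is handed in; nothing more can be done
```

The step drill is out of the rack, seated in the collet and gripped by the nut. I handed the job in at about 21 s, with the arm clear of everything.

- **Seating:** The foot met the sprung stop at the height I had predicted, and I pressed to about 7 N. After release the drill's tip sat where a fully home drill should show, and it stands upright.
- **Tightening:** I turned the nut about 1.94 rad clockwise in one grasp without slip.
    - **Drag:** The moment stayed at about 0.12 N m until roughly 1.58 rad.
    - **Final grip:** I estimate 0.10–0.12 N m above the drag, inside the 0.08–0.14 firm window. After I let go, the nut had not turned back.
- **Other things:** In the last side picture the countersink, nut driver and jar are where they started.

**Checks that disagreed:**
- **Fingertips:** Both cameras showed the tips about 14 mm behind the reported TCP, not 14 mm ahead, so I set grasp heights from the pictures.
- **Moment readings:** Single readings scatter by about 0.03 N m, and the last moving one was 0.27 N m, higher than the trend. The final moment is therefore a fit over several readings, cross-checked at rest (about 0.09–0.10 N m). The joint-7 torque was no help, because it changed with the length of each move.

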